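# Sort used brake pads onto a sloping stand and into the scrap box

### The arm

A 6-joint arm with a two-finger parallel gripper is mounted at the origin on a cart in front of the work surface, level with it; the furniture and walls round the work are solid. World frame = base frame: x ahead of the robot, y to its left, z up, the work surface at z = 0. Lengths are in m, angles in rad, forces in N, time in s.
With the tool pointing down it reaches from about 0.375 to 0.75 m from the base axis. Payload 9 kg.
Tool frame: the origin (TCP) lies on the centre line of the jaws, within the pads' length; the fingertips stand 14 mm ahead of it and the grasp point (between the pads) lies 5 mm behind it (tip_extent is the distance from the TCP to the fingertips, in m); z points along the fingers, y is the line along which they close (so a half turn about z gives the same grasp; the last joint's range is limited). The gripper opens to 85 mm and grips with 20 to 120 N. Pads are 22 mm wide; open, the fingers measure 114 mm over their backs; the gripper's body (76 mm by 85 mm) begins 54 mm behind the grasp point. The pads swing forward as they close: fully open they stand 13 mm farther back than shut.
Start: joints at [-1.521, 0.104, 0.097, 1.564, 0, 1.353], TCP at [0.159, -0.579, 0.245] pointing down, gripper open.
Joint ranges: [-2.99, 2.99], [-0.84, 1.86], [-1.1, 1.16], [-1.84, 2.11], [-1.51, 1.56], [-3.14, 3.14]. Speed limits (rad/s): [2.22, 2.22, 2.57, 3.14, 3.14, 3.14].

### API

Orientations are given as [roll, pitch, yaw] about the fixed x, y, z axes, in that order (R = Rz(yaw) Ry(pitch) Rx(roll)).
In Python, from station import * gives the robot as it stands.
- The arm moves only by the tool arm_command, never from a script. Its argument "motion" is one flat list of numbers, 6 for each row, row after row: the shift along the tool's x, y, z in units of 500 mm (1.0 is 500 mm), then the turn, a rotation vector about the tool's x, y, z in units of 180 degrees (1.0 is 180 degrees). A call has 1 to 5 rows; each row is the pose to reach, as a shift and turn from the pose commanded when the call began, along the tool's axes at that moment, turning the shorter way round; what a row does not reach only later rows make up. A row lasts 1/12 s, in which the tool goes at most 41.7 mm and 7.16 degrees, less where a joint would pass 70% of its speed; a pose out of reach is approached as far as the arm can. A call with a number of a shift or a turn outside -1 to 1 is refused whole. A call with a gripper value outside its range is refused whole. "grip" is the gripper's target within -1 to 1 (fully open at 1, half-way at 0, shut at -1), set as the call begins (left out, the last holds). The fingers move at their own pace and stop on an object; "force" is the grip in N (left out, the last holds). Time passes only in rows, so rows that repeat a pose let the fingers close. It gives the time, the measured TCP pose, the force, the opening and the grip force at its end, in the units of the state.
- get_state(): the state, without advancing time (a new reading comes with each control period).
- capture(name): name is "scene" or "side" or "wrist"; returns the picture (420x560x3 uint8, red, green, blue); there is no depth.
- camera_info(name): a dict with "fx", "fy", "cx", "cy" (pixels), "rvec" (rotation vector, rad) and "tvec" (3), from world to camera coordinates, as OpenCV has them; the wrist camera has in their place "hand_eye" (4x4, takes a point from camera to tool coordinates, whose origin is the TCP and whose axes are the flange's). Camera axes: x right, y down, z forward; pixel columns grow to the right and rows downward; lengths in m; the calibration is good to about 2 mm. The wrist camera is an equidistant fisheye: a pixel r from the principal point sees the ray r / f radians off the axis. A picture is of the moment at which its call begins: read the wrist's pose just before it. camera_info takes no time and is no camera call.
- finish_job(): hands the job in; it is judged then, once.
The state is a dict: "time_s": time; "q": joint angles; "joint_velocities": joint speeds; "joint_efforts": joint torques, N m; "tool_pos": TCP position; "orientation": TCP orientation; "ft_force": force on the tool from outside, world axes, zero at the start; "moment": the same for the moment, N m; "opening": finger opening in m; "grasp_force": force on a finger pad.
Only numpy, scipy, OpenCV 4.12 (cv2) and the standard library are available. Lean on these libraries where they do the work, as an engineer would, in place of code of your own. Each camera call takes 0.05 s, during which the arm holds its last target. There are 200 camera calls.

### The job

Tip the scrap box, which stands on end, over onto the plywood board behind it, so that it lies on its base with its mouth up. Drop every worn-out brake pad (thin lining, no groove) into it, and lay every good pad (thick, grooved lining) flat on the sloping shelf, lengthwise up the slope and side by side, with its lower end resting against the ledge. Leave the piston, the diagnostic reader and the spanner where they are.

Things in the scene. Friction and masses are not known exactly. Their poses are not given: they have to be found in the camera images.
- scrap_box: open grey sheet-steel box, loose, 0.45 kg, 180 x 130 x 75 mm deep, walls 4 mm. At the start it stands on a small end, 180 mm tall, mouth towards the robot; origin: centre of that end (75 mm along x, 130 along y). z runs along its 180 mm length, y across, x out through its base (base's outer face x = +37.5 mm, mouth's rim x = -37.5 mm). Lying on its base, x points straight down
- scrap_box_floor (a point): centre of the inside face of the scrap box's base (33.5 mm along x and 90 mm along z from the box's origin)
- board: plywood board fixed to the bench, 210 x 160 x 12 mm thick, just beyond the scrap box (4 to 10 mm from its base); its near edge is the stop over which the box tips onto it. Origin: centre of its underside; x (210 mm) points away from the standing box
- slope: smooth steel shelf of a low fixed stand, sloping 25 degrees, low side to the robot; pads slide down it. Surface 156 mm up the slope x 320 mm wide, room for 3 pads; a ledge 16 mm high along its low side, 12 mm lips at both sides. Origin: on the surface at the foot of the ledge's inner face, mid-width, 24 mm above the bench; x up the slope, y along the ledge, z square out of the surface
- good_pad_1: good used brake pad: steel backing plate 110 x 50 x 6 mm (end tabs 28 mm wide) carrying a dark lining 84 x 46 mm, 12 mm thick, split by a groove across its middle; 18 mm thick in all, 0.3 kg. Lies lining up. Origin: centre of the plate's underside; x along its length, y across (50 mm, grip here), z out of the lining. May be absent
- good_pad_2: good used brake pad: steel backing plate 110 x 50 x 6 mm (end tabs 28 mm wide) carrying a dark lining 84 x 46 mm, 12 mm thick, split by a groove across its middle; 18 mm thick in all, 0.3 kg. Lies lining up. Origin: centre of the plate's underside; x along its length, y across (50 mm, grip here), z out of the lining. May be absent
- good_pad_3: good used brake pad: steel backing plate 110 x 50 x 6 mm (end tabs 28 mm wide) carrying a dark lining 84 x 46 mm, 12 mm thick, split by a groove across its middle; 18 mm thick in all, 0.3 kg. Lies lining up. Origin: centre of the plate's underside; x along its length, y across (50 mm, grip here), z out of the lining. May be absent
- worn_pad_1: worn-out brake pad: steel backing plate 110 x 50 x 6 mm (end tabs 28 mm wide) with only 2 mm of dark lining, 84 x 46 mm, no groove; 8 mm thick in all, 0.2 kg. Lies lining up. Origin: centre of the plate's underside; x along its length, y across (50 mm, grip here), z out of the lining. May be absent
- worn_pad_2: worn-out brake pad: steel backing plate 110 x 50 x 6 mm (end tabs 28 mm wide) with only 2 mm of dark lining, 84 x 46 mm, no groove; 8 mm thick in all, 0.2 kg. Lies lining up. Origin: centre of the plate's underside; x along its length, y across (50 mm, grip here), z out of the lining. May be absent
- worn_pad_3: worn-out brake pad: steel backing plate 110 x 50 x 6 mm (end tabs 28 mm wide) with only 2 mm of dark lining, 84 x 46 mm, no groove; 8 mm thick in all, 0.2 kg. Lies lining up. Origin: centre of the plate's underside; x along its length, y across (50 mm, grip here), z out of the lining. May be absent
- piston: bystander: bare aluminium piston, 70 mm across, 58 mm high, standing on the bench. Origin: centre of its underside
- obd_reader: bystander: black hand-held diagnostic reader, 92 x 45 x 24 mm, lying on the bench. Origin: centre of its underside
- spanner_13: bystander: combination spanner, 178 x 37 x 9 mm, lying on the bench. Origin: centre of its underside
Things that resemble listed ones, but are neither listed nor needed, are in the scene too. What is shaped like the good_pad_1 but white is not meant.

How it is judged:
By the outcome, as a careful person would: the job done as asked, in the order asked, and still so for the second after the job is handed in, with the robot touching nothing.
Of good_pad_1, good_pad_2, good_pad_3 only 2 to 3 are there at a start; the rules pass over those that are not, and their reading is None.
Of worn_pad_1, worn_pad_2, worn_pad_3 only 2 to 3 are there at a start; the rules pass over those that are not, and their reading is None.
At some moment in a run one of good_pad_1, worn_pad_1, good_pad_2, worn_pad_2, good_pad_3, worn_pad_3 may be knocked a few centimetres aside while the robot is not near it.
Once in a run the grip may slacken for a moment while it holds something.
It also fails if it takes over 210 s, if anything falls off the work surface, if the arm or the gripper's body presses on something with over 40 N, if the wrist force passes 120 N, or if a joint passes its speed limit or range.

## Working session

There is one attempt and no reset: what is moved stays moved. The work goes in short steps, Python scripts to look and compute and a tool call to move; the robot and the scene stay as the last step left them, time stands still between calls to the robot, and variables do not carry over. Pictures are saved under pics/ and viewed, at most 14 in all, crops included, and the job is handed in when it is done.

Besides the shell and the picture viewer there is one more tool, called after ">>>" in YAML: its name, and indented under it one key for each argument. arm_command: Moves the arm, as the interface text tells. Its arguments: {"type":"object","properties":{"motion":{"type":"array","items":{"type":"number"}},"grip":{"type":"number"},"force":{"type":"number"}},"required":["motion"]}

```bash
mkdir -p pics; ls; python3 - <<'E'
from station import *
import cv2
s=get_state(); print({k:s[k] for k in s})
for n in("scene","side","wrist"):
    im=capture(n); cv2.imwrite(f"pics/{n}0.png",im[:,:,::-1]); print(n,camera_info(n))
E
```

```text
pics
{'time_s': 0.0, 'q': array([-1.52068777e+00,  1.04693419e-01,  9.64719157e-02,  1.56386614e+00,
        1.26433819e-05,  1.35311952e+00]), 'joint_velocities': array([-0.00045573, -0.00235494,  0.00040588,  0.00115982, -0.00039004,
        0.00096641]), 'joint_efforts': array([ 3.05484818e-04, -5.56928372e+01,  5.03649116e+01,  1.69819401e-02,
       -4.15773884e-04,  1.99394080e-06]), 'tool_pos': array([ 0.15876876, -0.57830333,  0.24452719]), 'orientation': array([-3.14033454e+00, -2.91219481e-04,  2.67785178e-01]), 'ft_force': array([ 0.67096598,  0.55324583, -0.10474435]), 'moment': array([ 0.00108812, -0.00588602,  0.01334009]), 'grasp_force': 0.0, 'opening': 0.0856024111430692}
scene {'fx': 424.0775050896824, 'fy': 424.0775050896824, 'cx': 286.1491085986511, 'cy': 208.48008486499387, 'rvec': array([ 0.63438656, -2.35827058,  1.44637689]), 'tvec': array([0.46284258, 0.20156389, 1.35208274])}
side {'fx': 441.7385451142949, 'fy': 441.7385451142949, 'cx': 280.6640091831575, 'cy': 210.2978269588584, 'rvec': array([ 1.98662484, -0.35880578,  0.2498099 ]), 'tvec': array([-0.49878028,  0.14895331,  1.43070971])}
wrist {'fx': 325.19226210127806, 'fy': 325.19226210127806, 'cx': 285.9393975681378, 'cy': 206.62704497904622, 'hand_eye': array([[-4.86906370e-05, -9.51977624e-01, -3.06167602e-01,
         7.79178441e-02],
       [ 9.99999998e-01, -5.65579714e-05,  1.68250536e-05,
         6.40199110e-04],
       [-3.33332931e-05, -3.06167601e-01,  9.51977625e-01,
        -1.28489819e-01],
       [ 0.00000000e+00,  0.00000000e+00,  0.00000000e+00,
         1.00000000e+00]])}
```

View pics/scene0.png

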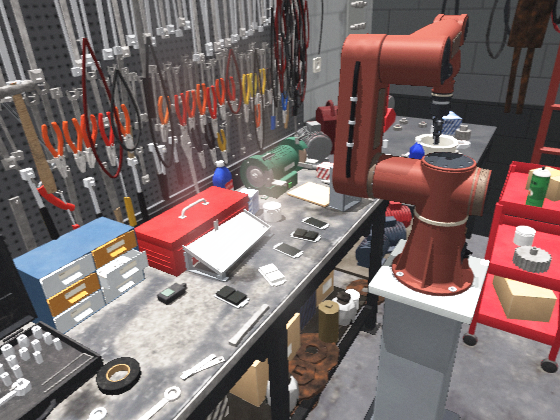

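View pics/side0.png

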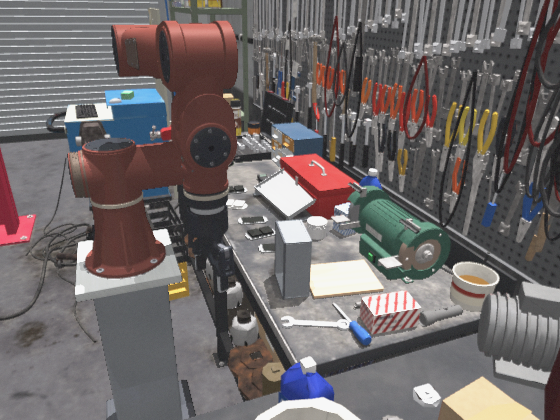

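The scene view shows two grooved dark pads (232,296) and (306,235), two thinner ones at (287,250) and (315,222), and a white pad at (271,274). The slope is near (228,243). The side view shows the box at (293,260), the board at (345,278) and the spanner at (315,323). I'll enlarge these areas to tell the pads apart.

```bash
cat > h.py <<'E'
from station import *
import cv2, numpy as np
from scipy.spatial.transform import Rotation as R
def ray(n,uv,st=None):
    c=camera_info(n); uv=np.array(uv,float).reshape(-1,2)
    p=(uv-[c["cx"],c["cy"]])/[c["fx"],c["fy"]]
    if n=="wrist":
        st=st or get_state(); T=np.eye(4); T[:3,:3]=R.from_euler("xyz",st["orientation"]).as_matrix(); T[:3,3]=st["tool_pos"]
        th=np.linalg.norm(p,axis=1,keepdims=True); d=np.hstack([p/np.maximum(th,1e-9)*np.sin(th),np.cos(th)])
        W=T@c["hand_eye"]; return W[:3,3],d@W[:3,:3].T
    M=R.from_rotvec(c["rvec"]).as_matrix(); d=np.hstack([p,np.ones((len(p),1))])@M
    return -M.T@c["tvec"],d
def onz(n,uv,z,st=None):
    o,d=ray(n,uv,st); t=(z-o[2])/d[:,2]; return o+d*t[:,None]
def proj(n,P):
    c=camera_info(n); K=np.array([[c["fx"],0,c["cx"]],[0,c["fy"],c["cy"]],[0,0,1]])
    return cv2.projectPoints(np.array(P,float).reshape(-1,1,3),c["rvec"],c["tvec"],K,None)[0].reshape(-1,2)
def tri(a,ua,b,ub):
    o1,d1=ray(a,ua);o2,d2=ray(b,ub);d1=d1[0]/np.linalg.norm(d1);d2=d2[0]/np.linalg.norm(d2)
    t=np.linalg.lstsq(np.c_[d1,-d2],o2-o1,rcond=None)[0]; p,q=o1+t[0]*d1,o2+t[1]*d2
    return (p+q)/2,np.linalg.norm(p-q)
E
python3 - <<'E'
from h import *
a=cv2.imread("pics/scene0.png"); b=cv2.imread("pics/side0.png")
A=cv2.resize(a[185:325,150:350],None,fx=4,fy=4,interpolation=cv2.INTER_CUBIC); cv2.imwrite("pics/c1.png",A)
B=cv2.resize(b[170:345,190:400],None,fx=3.4,fy=3.4,interpolation=cv2.INTER_CUBIC); cv2.imwrite("pics/c2.png",B)
print(A.shape,B.shape)
for uv in [(232,296),(306,235),(287,250),(315,222),(271,274),(171,292)]: print(uv,onz("scene",uv,.01)[0].round(3))
for uv in [(277,297),(307,292),(262,248),(260,233),(253,219),(237,203),(237,188)]: print("side",uv,onz("side",uv,.01)[0].round(3))
E
```

```text
(560, 800, 3) (595, 714, 3)
(232, 296) [0.474 0.42  0.01 ]
(306, 235) [0.454 0.001 0.01 ]
(287, 250) [0.462 0.124 0.01 ]
(315, 222) [ 0.471 -0.103  0.01 ]
(271, 274) [0.434 0.27  0.01 ]
(171, 292) [0.647 0.494 0.01 ]
side (277, 297) [ 0.376 -0.383  0.01 ]
side (307, 292) [ 0.465 -0.389  0.01 ]
side (262, 248) [ 0.425 -0.112  0.01 ]
side (260, 233) [ 0.452 -0.009  0.01 ]
side (253, 219) [0.463 0.106 0.01 ]
side (237, 203) [0.447 0.267 0.01 ]
side (237, 188) [0.491 0.422 0.01 ]
```

View pics/c1.png

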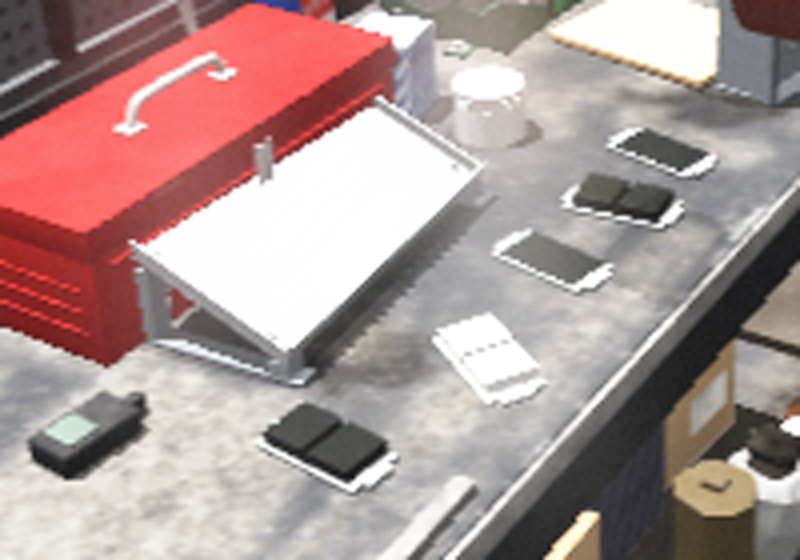

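View pics/c2.png

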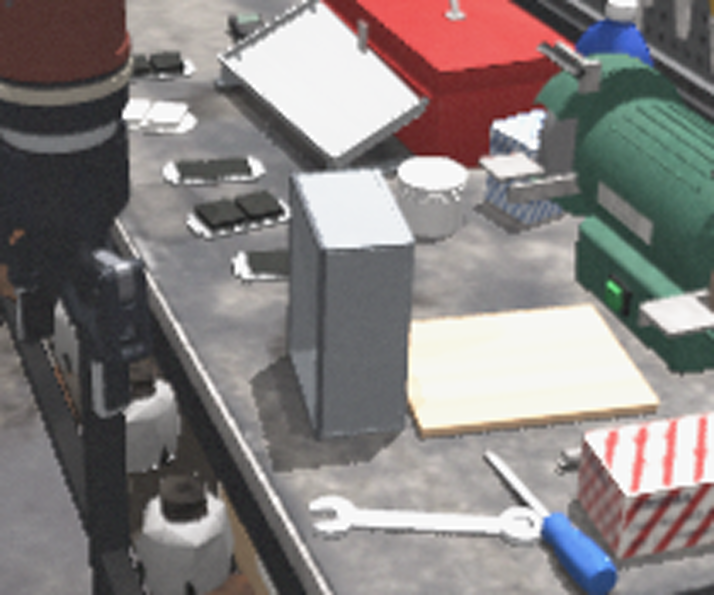

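Candidates (scene pixels):
- Good: (232,296) and (306,235), thick linings split by a groove.
- Worn: (287,250) and (315,222), thin linings with no groove.
- Not meant: the pad at (271,274), which is grooved but white. The bar at (250,325) is not a pad.

So there are two good and two worn pads. Next I'll measure everything.

```bash
python3 - <<'E'
from h import *
np.set_printoptions(suppress=True,precision=4)
s=lambda c:np.array(c,float)/3.4+[190,170]
a=lambda c:np.array(c,float)/4+[150,185]
print("boxtop\n",onz("side",s([(290,175),(380,170),(412,243),(325,247)]),.18))
print("boxbot\n",onz("side",s([(320,435),(405,430)]),.0))
print("board\n",onz("side",s([(413,433),(658,408),(595,305)]),.012))
for nm,u,v in [("BL",(133,243),(318,3)),("BR",(378,98),(427,103)),("FR",(483,165),(335,165)),("FL",(285,350),(218,58))]:
    print(nm,tri("scene",a(u),"side",s(v)))
im=capture("scene"); g=cv2.cvtColor(im,cv2.COLOR_RGB2GRAY)
for nm,u,z in [("GA",(232,296),.018),("GB",(306,235),.018),("WA",(287,250),.008),("WB",(315,222),.008)]:
    u0,v0=u; m=np.zeros_like(g); m[v0-14:v0+14,u0-22:u0+22]=(g[v0-14:v0+14,u0-22:u0+22]<62)*255
    cs=max(cv2.findContours(m,0,cv2.CHAIN_APPROX_NONE)[0],key=cv2.contourArea).reshape(-1,2)
    P=onz("scene",cs,z)[:,:2].astype(np.float32); r=cv2.minAreaRect(P*1000); print(nm,r)
E
```

```text
boxtop
 [[ 0.4153 -0.2589  0.18  ]
 [ 0.4913 -0.2753  0.18  ]
 [ 0.4638 -0.401   0.18  ]
 [ 0.3975 -0.3843  0.18  ]]
boxbot
 [[ 0.3984 -0.3807  0.    ]
 [ 0.4675 -0.3983  0.    ]]
board
 [[ 0.4647 -0.419   0.012 ]
 [ 0.6736 -0.4573  0.012 ]
 [ 0.7095 -0.2954  0.012 ]]
BL (array([0.6935, 0.3726, 0.0883]), np.float64(0.011277872222339334))
BR (array([0.6931, 0.0479, 0.0786]), np.float64(0.0006732010600154446))
FR (array([0.5819, 0.0368, 0.0275]), np.float64(0.006593162264227331))
FL (array([0.5537, 0.3649, 0.0305]), np.float64(0.0058621472794652876))
GA ((472.69281005859375, 426.4855041503906), (47.113792419433594, 85.42460632324219), 82.0424575805664)
GB ((434.0562744140625, 12.161421775817871), (48.59597396850586, 42.39715576171875), 8.278742790222168)
WA ((451.7884826660156, 12.945210456848145), (25.739992141723633, 8.015892028808594), 6.974243640899658)
WB ((422.36669921875, -21.61066436767578), (10.502833366394043, 5.142606735229492), 72.89006805419922)
```

View pics/wrist0.png

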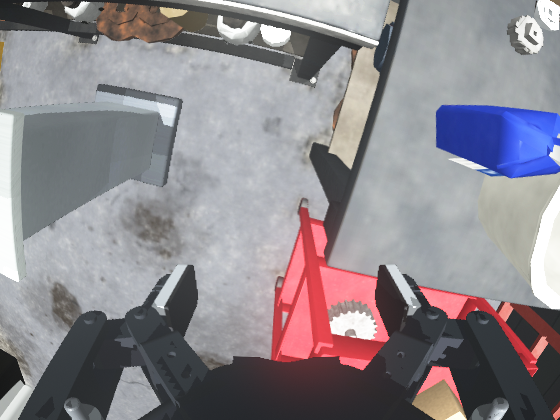

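The box centre is about (0.442,-0.330) with yaw about -12°, and the board lies behind it. The wrist view shows only the floor and the cart. I'll move to in front of the box mouth, turning to yaw about π-0.21.

```bash
cat >> h.py <<'E'
def plan(*wps,st=None):
    """wps: (xyz,rpy); prints rounded rows per call; each printed vector to be repeated over the rows"""
    st=st or get_state(); p=np.array(st["tool_pos"]); r=R.from_euler("xyz",st["orientation"])
    for xyz,rpy in wps:
        r1=R.from_euler("xyz",rpy); dv=(r.inv()*r1).as_rotvec(); D=np.array(xyz)-p
        n=max(int(np.ceil(max(np.linalg.norm(D)/.195,np.linalg.norm(dv)/np.radians(34.5))-1e-6)),1)
        for k in range(n):
            # step from the present (p,r)
            sh=r.inv().apply(D/n)/.5; tu=dv/n/np.pi
            rows=int(np.ceil(max(np.linalg.norm(D/n)/.0417,np.degrees(np.linalg.norm(dv/n))/7.16)-1e-6))
            print(rows,np.r_[sh,tu].round(3).tolist())
            p=p+r.apply(sh.round(3))*.5; r=r*R.from_rotvec(tu.round(3)*np.pi)
E
python3 - <<'E'
from h import *
plan(([.356,-.312,.26],[np.pi,0,np.pi-.21]))
E
```

```text
5 [0.104, -0.082, -0.006, -0.0, -0.0, -0.17]
5 [0.131, -0.017, -0.006, -0.0, -0.0, -0.17]
5 [0.122, 0.052, -0.006, -0.0, -0.0, -0.17]
5 [0.079, 0.107, -0.006, -0.0, -0.0, -0.17]
5 [0.013, 0.132, -0.006, -0.0, -0.0, -0.17]
```

>>> arm_command:
  motion: [0.104,-0.082,-0.006,0,0,-0.17,0.104,-0.082,-0.006,0,0,-0.17,0.104,-0.082,-0.006,0,0,-0.17,0.104,-0.082,-0.006,0,0,-0.17,0.104,-0.082,-0.006,0,0,-0.17]
  grip: -1

```text
time_s: 0.62
tool_pos: [0.1985, -0.5249, 0.2483]
orientation: [3.142, 0.0, 0.81]
ft_force: [0.4, -0.6, 0.1]
opening: 0.0256
grasp_force: 0.0
```

>>> arm_command:
  motion: [0.131,-0.017,-0.006,0,0,-0.17,0.131,-0.017,-0.006,0,0,-0.17,0.131,-0.017,-0.006,0,0,-0.17,0.131,-0.017,-0.006,0,0,-0.17,0.131,-0.017,-0.006,0,0,-0.17]

```text
time_s: 1.03
tool_pos: [0.2379, -0.4719, 0.2513]
orientation: [3.142, 0.0, 1.344]
ft_force: [-0.1, -0.9, -1.5]
opening: 0.0002
grasp_force: 0.0
```

>>> arm_command:
  motion: [0.122,0.052,-0.006,0,0,-0.17,0.122,0.052,-0.006,0,0,-0.17,0.122,0.052,-0.006,0,0,-0.17,0.122,0.052,-0.006,0,0,-0.17,0.122,0.052,-0.006,0,0,-0.17]

```text
time_s: 1.45
tool_pos: [0.2774, -0.4187, 0.2543]
orientation: [-3.142, 0.0, 1.878]
ft_force: [0.3, 0.6, -0.2]
opening: 0.0001
grasp_force: 0.0
```

>>> arm_command:
  motion: [0.079,0.107,-0.006,0,0,-0.17,0.079,0.107,-0.006,0,0,-0.17,0.079,0.107,-0.006,0,0,-0.17,0.079,0.107,-0.006,0,0,-0.17,0.079,0.107,-0.006,0,0,-0.17]

```text
time_s: 1.87
tool_pos: [0.3168, -0.3651, 0.2573]
orientation: [-3.141, 0.0, 2.412]
ft_force: [0.1, -1.1, -0.2]
opening: 0.0001
grasp_force: 0.0
```

>>> arm_command:
  motion: [0.013,0.132,-0.006,0,0,-0.17,0.013,0.132,-0.006,0,0,-0.17,0.013,0.132,-0.006,0,0,-0.17,0.013,0.132,-0.006,0,0,-0.17,0.013,0.132,-0.006,0,0,-0.17]

```text
time_s: 2.28
tool_pos: [0.3564, -0.3118, 0.2603]
orientation: [-3.141, 0.0, 2.947]
ft_force: [-0.3, -1.0, -0.8]
opening: -0.0003
grasp_force: 0.0
```

>>> arm_command:
  motion: [0,0,0.065,0,0,0,0,0,0.13,0,0,0,0,0,0.194,0,0,0,0,0,0.194,0,0,0]

```text
time_s: 2.62
tool_pos: [0.3542, -0.3095, 0.1571]
orientation: [3.135, -0.006, 2.938]
ft_force: [-0.6, 0.7, -1.0]
opening: -0.0
grasp_force: 0.0
```

>>> arm_command:
  motion: [-0.014,0,0,0,0,0,-0.028,0,0,0,0,0,-0.042,0,0,0,0,0,-0.056,0,0,0,0,0,-0.07,0,0,0,0,0]

```text
time_s: 3.03
tool_pos: [0.3917, -0.3203, 0.1648]
orientation: [-3.14, 0.002, 2.938]
ft_force: [-0.1, 0.3, -0.2]
opening: -0.0001
grasp_force: 0.0
```

>>> arm_command:
  motion: [-0.014,0,0,0,0,0,-0.028,0,0,0,0,0,-0.042,0,0,0,0,0,-0.056,0,0,0,0,0,-0.07,0,0,0,0,0]

```text
time_s: 3.45
tool_pos: [0.4255, -0.327, 0.1645]
orientation: [-3.141, 0.001, 2.938]
ft_force: [-3.6, 3.5, 18.5]
opening: -0.0002
grasp_force: 1.7
```

```bash
python3 - <<'E'
from h import *
b=capture("side")[:,:,::-1]
cv2.imwrite("pics/s1.png",cv2.resize(b[120:345,190:430],None,fx=2,fy=2))
E
```

```text
(no output)
```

View pics/s1.png

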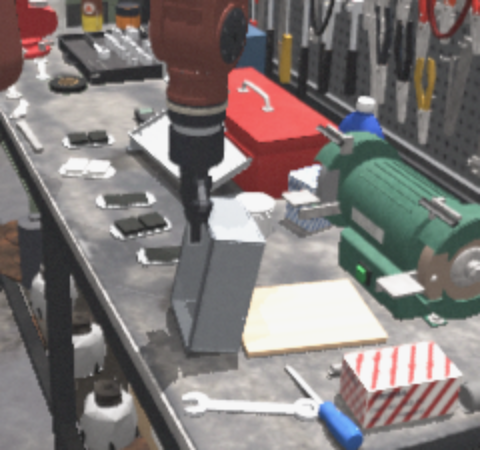

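The box is leaning over its base edge, with the finger at (200,215) in the crop. I'll keep pushing and rise slightly.

>>> arm_command:
  motion: [-0.012,0,-0.005,0,0,0,-0.024,0,-0.01,0,0,0,-0.036,0,-0.014,0,0,0,-0.048,0,-0.016,0,0,0,-0.06,0,-0.018,0,0,0]

```text
time_s: 3.92
tool_pos: [0.4546, -0.3327, 0.1723]
orientation: [-3.142, -0.0, 2.938]
ft_force: [-0.5, 0.4, 0.7]
opening: 0.0001
grasp_force: 0.0
```

>>> arm_command:
  motion: [-0.012,0,0,0,0,0,-0.024,0,0,0,0,0,-0.036,0,0,0,0,0,-0.048,0,0,0,0,0,-0.06,0,0,0,0,0]

```text
time_s: 4.33
tool_pos: [0.4839, -0.3387, 0.1722]
orientation: [3.142, -0.0, 2.938]
ft_force: [0.6, 0.0, 0.7]
opening: -0.0001
grasp_force: 0.0
```

```bash
python3 - <<'E'
from h import *
b=capture("side")[:,:,::-1]
cv2.imwrite("pics/s2.png",cv2.resize(b[120:345,190:430],None,fx=2,fy=2))
E
```

```text
(no output)
```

View pics/s2.png

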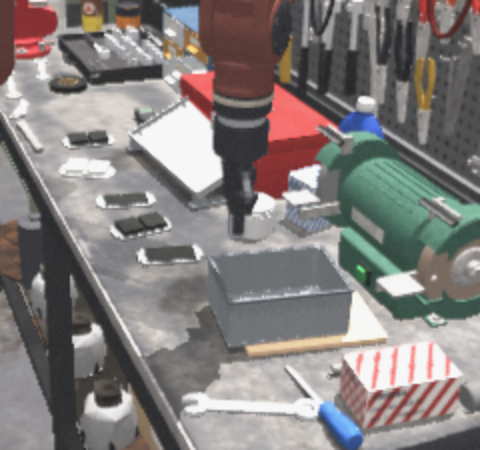

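The box lies on its base on the board with its mouth up, at crop (280,295). Next I'll look at the worn pads from close by.

```bash
python3 - <<'E'
from h import *
s=get_state();p=s["tool_pos"]
plan(([p[0],p[1],.27],[np.pi,0,2.938]),([.45,0.0,.30],[np.pi,0,np.pi]))
E
```

```text
3 [-0.0, -0.0, -0.196, -0.0, 0.0, 0.0]
5 [0.102, 0.325, -0.03, -0.0, 0.0, -0.032]
5 [0.069, 0.334, -0.03, -0.0, 0.0, -0.032]
```

>>> arm_command:
  motion: [0,0,-0.196,0,0,0,0,0,-0.196,0,0,0,0,0,-0.196,0,0,0]

```text
time_s: 4.63
tool_pos: [0.4842, -0.3393, 0.276]
orientation: [-3.138, 0.005, 2.938]
ft_force: [0.8, -1.4, 1.6]
opening: 0.0
grasp_force: 0.0
```

>>> arm_command:
  motion: [0.102,0.325,-0.03,0,0,-0.032,0.102,0.325,-0.03,0,0,-0.032,0.102,0.325,-0.03,0,0,-0.032,0.102,0.325,-0.03,0,0,-0.032,0.102,0.325,-0.03,0,0,-0.032]
  grip: 1

```text
time_s: 5.05
tool_pos: [0.4659, -0.1641, 0.287]
orientation: [3.141, 0.001, 3.042]
ft_force: [-0.6, -1.7, -0.2]
opening: 0.0603
grasp_force: 0.0
```

>>> arm_command:
  motion: [0.069,0.334,-0.03,0,0,-0.032,0.069,0.334,-0.03,0,0,-0.032,0.069,0.334,-0.03,0,0,-0.032,0.069,0.334,-0.03,0,0,-0.032,0.069,0.334,-0.03,0,0,-0.032]

```text
time_s: 5.47
tool_pos: [0.4483, 0.0055, 0.3017]
orientation: [3.141, 0.002, -3.139]
ft_force: [1.5, -0.6, 1.1]
opening: 0.0853
grasp_force: 0.0
```

```bash
python3 - <<'E'
from h import *
s=get_state(); print(s["tool_pos"],s["orientation"])
b=capture("wrist")[:,:,::-1]; cv2.imwrite("pics/w1.png",b)
import pickle; pickle.dump(s,open("w1.pkl","wb"))
E
```

```text
[0.44834845 0.00548697 0.3017165 ] [ 3.14057743e+00  1.68418979e-03 -3.13942788e+00]
```

View pics/w1.png

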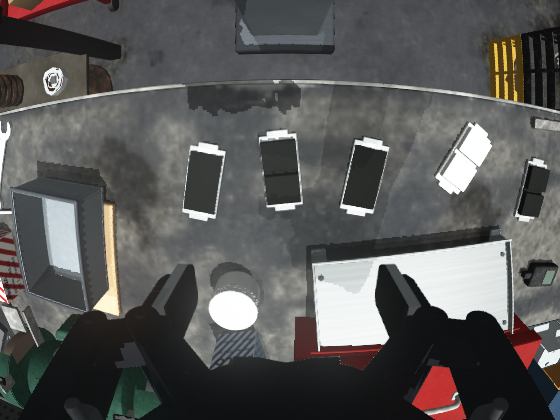

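The wrist view shows, with the image top towards the robot:
- worn pads at (204,180) and (365,175)
- good pads at (281,170) and (533,190)
- the white pad at (465,158)
- the slope with its ledge between (312,262) and (510,240)
- the box at (62,240)

I'll measure all of these from this view.

```bash
cat >> h.py <<'E'
def pads(seeds,st,im,thr=75):
    """dark lining rect near each seed -> centre xy, long-axis angle (mod pi), sizes"""
    g=cv2.cvtColor(im,cv2.COLOR_BGR2GRAY); m=cv2.morphologyEx((g<thr).astype(np.uint8),cv2.MORPH_CLOSE,np.ones((5,5)))
    out=[]
    for (u,v),z in seeds:
        n,l=cv2.connectedComponents(m); k=l[v,u]
        c=max(cv2.findContours((l==k).astype(np.uint8),0,cv2.CHAIN_APPROX_NONE)[0],key=cv2.contourArea).reshape(-1,2)
        P=onz("wrist",c,z,st)[:,:2].astype(np.float32)*1000; B=cv2.boxPoints(cv2.minAreaRect(P)); e=[B[1]-B[0],B[2]-B[1]]
        L=max(e,key=np.linalg.norm); S=min(e,key=np.linalg.norm)
        out.append((B.mean(0)/1000,np.degrees(np.arctan2(L[1],L[0]))%180,np.linalg.norm(L),np.linalg.norm(S)))
    return out
E
python3 - <<'E'
from h import *
import pickle; s=pickle.load(open("w1.pkl","rb")); im=cv2.imread("pics/w1.png")
np.set_printoptions(suppress=True,precision=4)
g=cv2.cvtColor(im,cv2.COLOR_BGR2GRAY); print([int(g[v,u]) for u,v in [(203,180),(275,160),(365,175),(533,180),(230,180),(320,170)]])
for r in pads([((203,180),.008),((275,160),.018),((365,175),.008),((536,178),.018)],s,im): print(r)
# slope: ledge top left/right, back corners
print("slope front\n",onz("wrist",[(312,262),(510,240)],.035,s)); print("back\n",onz("wrist",[(320,347),(514,331)],.095,s))
print("box rim\n",onz("wrist",[(12,188),(106,186),(108,310),(30,296)],.087,s))
print("floor\n",onz("wrist",[(47,204),(76,202),(80,274),(52,270)],.016,s))
E
```

```text
[58, 57, 44, 43, 96, 114]
(array([ 0.4716, -0.1097], dtype=float32), np.float32(168.30914), np.float32(83.07725), np.float32(44.48361))
(array([ 0.4557, -0.0027], dtype=float32), np.float32(6.317006), np.float32(83.6926), np.float32(45.889492))
(array([0.4921, 0.1778], dtype=float32), np.float32(96.84168), np.float32(375.3819), np.float32(187.15381))
(array([0.4726, 0.4074], dtype=float32), np.float32(174.10548), np.float32(105.63163), np.float32(66.09446))
slope front
 [[0.5767 0.0409 0.035 ]
 [0.5526 0.3633 0.035 ]]
back
 [[0.679  0.0519 0.095 ]
 [0.6937 0.3835 0.095 ]]
box rim
 [[ 0.4528 -0.3897  0.087 ]
 [ 0.4545 -0.213   0.087 ]
 [ 0.6392 -0.2541  0.087 ]
 [ 0.6368 -0.419   0.087 ]]
floor
 [[ 0.4995 -0.3865  0.016 ]
 [ 0.4963 -0.3207  0.016 ]
 [ 0.6252 -0.3475  0.016 ]
 [ 0.6236 -0.4147  0.016 ]]
```

```bash
python3 - <<'E'
import cv2
im=cv2.imread("pics/w1.png")
a=cv2.resize(im[220:360,295:525],None,fx=3.4,fy=3.4,interpolation=cv2.INTER_CUBIC); cv2.imwrite("pics/c3.png",a)
E
```

```text
(no output)
```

View pics/c3.png

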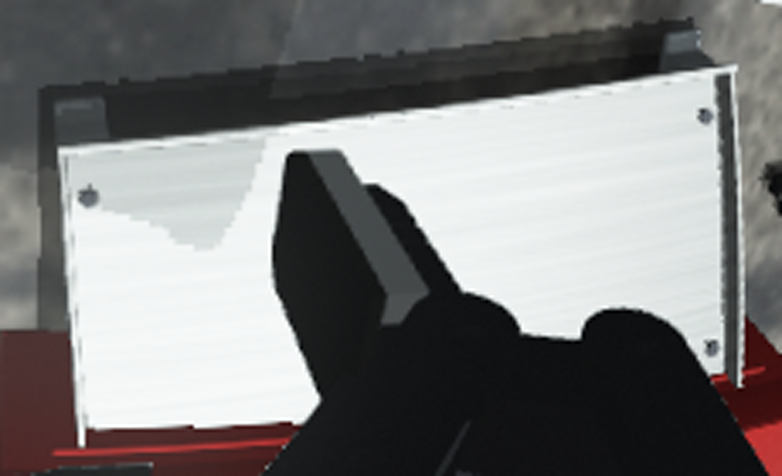

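Worn pad W1 is at (0.4716,-0.110) with its axis at -11.7°. The slope yaw is about +4°. I'll go down on W1.

```bash
python3 - <<'E'
from h import *
o=[np.pi,0,np.pi-.204]
plan(([.4716,-.1097,.12],o),([.4716,-.1097,.03],o))
import pickle; s=pickle.load(open("w1.pkl","rb")); im=cv2.imread("pics/w1.png")
print(pads([((365,175),.008),((536,178),.018)],s,im,62))
E
```

```text
3 [-0.022, -0.114, 0.181, 0.0, 0.0, 0.033]
3 [-0.034, -0.111, 0.181, 0.0, 0.0, 0.033]
3 [0.001, 0.001, 0.181, 0.0, 0.001, -0.0]
[(array([0.4629363 , 0.10890014], dtype=float32), np.float32(170.8718), np.float32(89.66848), np.float32(50.534603)), (array([0.47407025, 0.40724796], dtype=float32), np.float32(174.27322), np.float32(99.17472), np.float32(65.02228))]
```

>>> arm_command:
  motion: [-0.022,-0.114,0.181,0,0,0.033,-0.022,-0.114,0.181,0,0,0.033,-0.022,-0.114,0.181,0,0,0.033]
  grip: 0.41
  force: 60

```text
time_s: 5.77
tool_pos: [0.4595, -0.0585, 0.2064]
orientation: [-3.141, -0.002, 3.035]
ft_force: [0.5, 0.2, 0.7]
opening: 0.0599
grasp_force: 0.0
```

>>> arm_command:
  motion: [-0.034,-0.111,0.181,0,0,0.033,-0.034,-0.111,0.181,0,0,0.033,-0.034,-0.111,0.181,0,0,0.033,-0.034,-0.111,0.181,0,0,0.033,-0.034,-0.111,0.181,0,0,0.033]

```text
time_s: 6.18
tool_pos: [0.47, -0.1143, 0.1183]
orientation: [3.141, -0.003, 2.93]
ft_force: [-0.6, -0.6, 0.5]
opening: 0.0602
grasp_force: 0.0
```

```bash
python3 - <<'E'
from h import *
s=get_state(); print(s["tool_pos"],s["orientation"],s["opening"])
b=capture("wrist")[:,:,::-1]; cv2.imwrite("pics/w2.png",b)
g=cv2.cvtColor(b,cv2.COLOR_BGR2GRAY)
# lining seed by projecting expected centre: search image
best=min(((np.linalg.norm(onz("wrist",[(u,v)],.008,s)[0,:2]-[.4716,-.1097]),u,v) for u in range(200,370,5) for v in range(100,400,5)))
print(best); print(pads([((best[1],best[2]),.008)],s,b,75))
o=[np.pi,0,np.pi-.204]
plan(([.4716,-.1097,.03],o),([.4716,-.1097,.013],o))
E
```

```text
[ 0.46998086 -0.11433271  0.11829666] [ 3.14092003e+00 -2.74954477e-03  2.92956464e+00] 0.060239991688820035
(np.float64(0.001399205436424768), 295, 210)
[(array([ 0.34586018, -0.2110308 ], dtype=float32), np.float32(45.134453), np.float32(402.6921), np.float32(126.40969))]
3 [0.0, 0.009, 0.18, 0.0, -0.0, -0.002]
1 [0.0, -0.0, 0.034, 0.0, -0.0, -0.0]
```

View pics/w2.png

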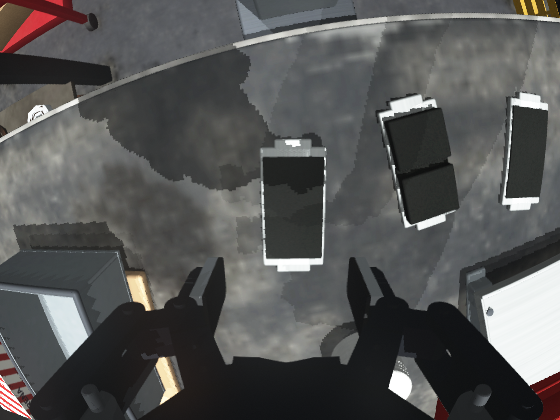

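The W1 worn pad is at (294,205), aligned with the jaws, and agrees with the estimate to about 2 mm. I'll descend and close.

>>> arm_command:
  motion: [0,0.007,0.18,0,0,-0.002,0,0.007,0.18,0,0,-0.002,0,0.007,0.18,0,0,-0.002,0,0.007,0.18,0,0,-0.002]

```text
time_s: 6.57
tool_pos: [0.4706, -0.109, 0.0286]
orientation: [3.141, -0.003, 2.939]
ft_force: [0.1, 0.0, 0.5]
opening: 0.0603
grasp_force: 0.0
```

>>> arm_command:
  motion: [0,0,0.012,0,0,0,0,0,0.024,0,0,0,0,0,0.034,0,0,0,0,0,0.034,0,0,0]

```text
time_s: 6.9
tool_pos: [0.4721, -0.1103, 0.0127]
orientation: [-3.141, 0.001, 2.938]
ft_force: [-0.5, 0.2, 0.0]
opening: 0.0602
grasp_force: 0.0
```

Probe for the bench in 1 mm steps, down to z about 0.009.

>>> arm_command:
  motion: [0,0,0.003,0,0,0,0,0,0.003,0,0,0]

```text
time_s: 7.07
tool_pos: [0.4719, -0.1103, 0.0111]
orientation: [-3.141, 0.001, 2.938]
ft_force: [0.1, 0.1, 0.3]
opening: 0.06
grasp_force: 0.0
```

>>> arm_command:
  motion: [0,0,0.003,0,0,0,0,0,0.003,0,0,0]

```text
time_s: 7.23
tool_pos: [0.4717, -0.1102, 0.0093]
orientation: [-3.141, 0.0, 2.938]
ft_force: [0.4, -0.2, -0.4]
opening: 0.0602
grasp_force: 0.0
```

>>> arm_command:
  motion: [0,0,0,0,0,0,0,0,0,0,0,0,0,0,0,0,0,0,0,0,0,0,0,0]
  grip: -1

```text
time_s: 7.57
tool_pos: [0.4731, -0.1108, 0.0115]
orientation: [-3.141, 0.003, 2.938]
ft_force: [-1.9, 1.3, 15.7]
opening: 0.0478
grasp_force: 67.7
```

>>> arm_command:
  motion: [0,0,-0.08,0,0,0,0,0,-0.16,0,0,0,0,0,-0.24,0,0,0,0,0,-0.32,0,0,0,0,0,-0.32,0,0,0]

```text
time_s: 7.98
tool_pos: [0.4747, -0.1117, 0.1775]
orientation: [-3.138, 0.01, 2.938]
ft_force: [1.5, -0.4, -1.1]
opening: 0.0472
grasp_force: 64.9
```

```bash
python3 - <<'E'
from h import *
q=lambda c:np.array(c,float)/2+[190,120]
np.set_printoptions(suppress=True,precision=4)
P=onz("side",q([(208,253),(231,303),(352,290),(317,247)]),.087); print(P,P.mean(0))
o=[np.pi,0,2.938]; 
plan(([.562,-.358,.20],o),([.562,-.358,.055],o))
E
```

```text
[[ 0.4754 -0.2616  0.087 ]
 [ 0.4524 -0.3986  0.087 ]
 [ 0.6266 -0.4255  0.087 ]
 [ 0.6401 -0.3003  0.087 ]] [ 0.5486 -0.3465  0.087 ]
4 [-0.135, -0.224, -0.02, -0.001, 0.002, 0.0]
4 [-0.135, -0.224, -0.022, -0.001, 0.002, 0.0]
4 [-0.001, -0.0, 0.29, 0.001, -0.001, 0.0]
```

>>> arm_command:
  motion: [-0.127,-0.22,-0.02,0,0,0,-0.127,-0.22,-0.02,0,0,0,-0.127,-0.22,-0.02,0,0,0,-0.127,-0.22,-0.02,0,0,0]

```text
time_s: 8.32
tool_pos: [0.5126, -0.2365, 0.1779]
orientation: [-3.14, 0.0, 2.934]
ft_force: [-0.1, -0.7, -2.8]
opening: 0.0474
grasp_force: 64.8
```

>>> arm_command:
  motion: [-0.127,-0.22,-0.02,0,0,0,-0.127,-0.22,-0.02,0,0,0,-0.127,-0.22,-0.02,0,0,0,-0.127,-0.22,-0.02,0,0,0,-0.127,-0.22,-0.02,0,0,0]

```text
time_s: 8.73
tool_pos: [0.5512, -0.3532, 0.1869]
orientation: [3.14, -0.002, 2.936]
ft_force: [0.5, 0.1, -2.3]
opening: 0.0481
grasp_force: 64.8
```

```bash
python3 - <<'E'
from h import *
s=get_state(); print(s["tool_pos"],s["orientation"],s["opening"],s["grasp_force"])
b=capture("wrist")[:,:,::-1]; c=capture("side")[:,:,::-1]
cv2.imwrite("pics/w3.png",np.hstack([cv2.resize(b,(480,360)),cv2.resize(c[190:345,230:390],(320,310))]) if 0 else np.hstack([cv2.resize(b,(440,330)),cv2.resize(c[180:330,230:390],(352,330))]))
E
```

```text
[ 0.55122959 -0.35318355  0.18692086] [ 3.14024766e+00 -2.47490713e-03  2.93557998e+00] 0.048052662443983284 64.83037948608398
```

View pics/w3.png

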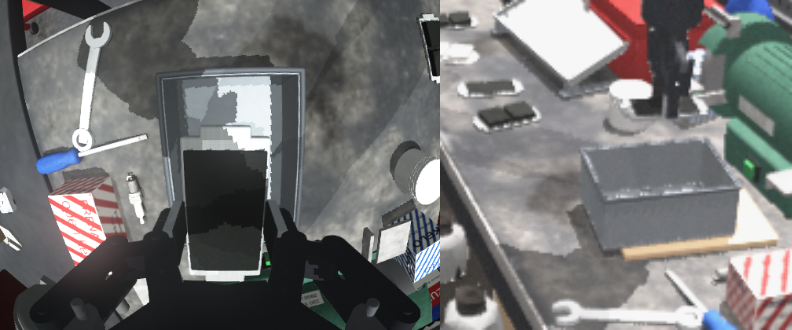

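The pad is held over the box, in line with its width. The near rim is at (157..303, 72) in the left half.

```bash
python3 - <<'E'
from h import *
P=onz("wrist",np.array([(157,74),(304,69)])*560/440.,.087); print(P)
d=P[1]-P[0]; n=np.array([d[1],-d[0]])/np.hypot(*d[:2]); print(P.mean(0)[:2]+.09*n,np.degrees(np.arctan2(n[1],n[0])))
E
```

```text
[[ 0.45205649 -0.39329442  0.087     ]
 [ 0.47373951 -0.26166237  0.087     ]]
[ 0.55170126 -0.34210646] -9.35401666513642
```

>>> arm_command:
  motion: [0,0,0.07,0,0,-0.01,0,0,0.14,0,0,-0.01,0,0,0.21,0,0,-0.01,0,0,0.27,0,0,-0.01,0,0,0.27,0,0,-0.01]

```text
time_s: 9.25
tool_pos: [0.5484, -0.3466, 0.0476]
orientation: [3.136, -0.008, 2.971]
ft_force: [-1.9, 1.5, -3.4]
opening: 0.0477
grasp_force: 64.8
```

>>> arm_command:
  motion: [0,0,0,0,0,0,0,0,0,0,0,0,0,0,0,0,0,0,0,0,0,0,0,0]
  grip: 0.41

```text
time_s: 9.58
tool_pos: [0.5531, -0.3524, 0.0576]
orientation: [-3.139, 0.004, 2.97]
ft_force: [0.1, 0.6, -0.1]
opening: 0.0605
grasp_force: 0.0
```

>>> arm_command:
  motion: [0,0,-0.08,0,0,0,0,0,-0.16,0,0,0,0,0,-0.24,0,0,0,0,0,-0.32,0,0,0,0,0,-0.4,0,0,0]

```text
time_s: 10.0
tool_pos: [0.5517, -0.3513, 0.2584]
orientation: [-3.14, 0.002, 2.97]
ft_force: [0.7, -1.2, 0.1]
opening: 0.0598
grasp_force: 0.0
```

```bash
python3 - <<'E'
from h import *
plan(([.455,.085,.24],[np.pi,0,np.pi-.16]))
E
```

```text
4 [0.113, 0.276, 0.011, -0.0, 0.0, -0.001]
4 [0.112, 0.276, 0.011, -0.0, 0.0, -0.001]
4 [0.112, 0.276, 0.011, -0.0, 0.0, -0.001]
```

>>> arm_command:
  motion: [0.113,0.276,0.011,0,0,0,0.113,0.276,0.011,0,0,0,0.113,0.276,0.011,0,0,0,0.113,0.276,0.011,0,0,0]

```text
time_s: 10.33
tool_pos: [0.5193, -0.2028, 0.251]
orientation: [-3.141, 0.003, 2.971]
ft_force: [0.4, 0.5, 0.2]
opening: 0.0602
grasp_force: 0.0
```

>>> arm_command:
  motion: [0.113,0.276,0.011,0,0,0,0.113,0.276,0.011,0,0,0,0.113,0.276,0.011,0,0,0,0.113,0.276,0.011,0,0,0]

```text
time_s: 10.67
tool_pos: [0.4869, -0.0569, 0.2452]
orientation: [3.142, 0.003, 2.971]
ft_force: [0.5, -0.5, 1.2]
opening: 0.0604
grasp_force: 0.0
```

>>> arm_command:
  motion: [0.113,0.276,0.011,0,0,0,0.113,0.276,0.011,0,0,0,0.113,0.276,0.011,0,0,0,0.113,0.276,0.011,0,0,0,0.113,0.276,0.011,0,0,0]

```text
time_s: 11.08
tool_pos: [0.4547, 0.0895, 0.2397]
orientation: [3.14, 0.003, 2.974]
ft_force: [0.2, -0.1, -0.3]
opening: 0.06
grasp_force: 0.0
```

```bash
cat >> h.py <<'E'
def wpix(P,st):
    c=camera_info("wrist"); T=np.eye(4); T[:3,:3]=R.from_euler("xyz",st["orientation"]).as_matrix(); T[:3,3]=st["tool_pos"]
    W=T@c["hand_eye"]; q=(np.array(P)-W[:3,3])@W[:3,:3]; th=np.arctan2(np.hypot(q[0],q[1]),q[2]); a=q[:2]/np.hypot(q[0],q[1])
    return (a*th*c["fx"]+[c["cx"],c["cy"]]).round().astype(int)
def plate(cx,cy,z,st,im,seedr=.004):
    """bright plate outline (with dark lining filled) near the expected centre, on the plate's top plane"""
    g=cv2.cvtColor(im,cv2.COLOR_BGR2GRAY)
    for thr in (50,56,62,68,74,80):
        u,v=wpix([cx,cy,z],st)
        m=cv2.morphologyEx((g<thr).astype(np.uint8),cv2.MORPH_OPEN,np.ones((3,3)))
        m=cv2.morphologyEx(m,cv2.MORPH_CLOSE,np.ones((7,7))); n,l=cv2.connectedComponents(m)
        k=l[v,u]
        if k==0: continue
        c=max(cv2.findContours((l==k).astype(np.uint8),0,cv2.CHAIN_APPROX_NONE)[0],key=cv2.contourArea).reshape(-1,2)
        P=onz("wrist",c,z,st)[:,:2].astype(np.float32)*1000; B=cv2.boxPoints(cv2.minAreaRect(P)); e=[B[1]-B[0],B[2]-B[1]]
        L=max(e,key=np.linalg.norm); S=min(e,key=np.linalg.norm)
        print(thr,(B.mean(0)/1000).round(4),"ang",round(float(np.degrees(np.arctan2(L[1],L[0]))%180),1),np.linalg.norm(L).round(1),np.linalg.norm(S).round(1))
E
python3 - <<'E'
from h import *
s=get_state(); b=capture("wrist")[:,:,::-1].copy(); print(s["tool_pos"],s["orientation"]); cv2.imwrite("pics/w4.png",b)
print(wpix([.463,.109,.008],s)); plate(.463,.109,.008,s,b); print("GB"); plate(.44,-.006,.018,s,b)
E
```

```text
[0.4547255  0.08950122 0.23973813] [3.14036353e+00 2.80635206e-03 2.97394278e+00]
[305 179]
50 [0.4647 0.1127] ang 171.9 83.2 43.6
56 [0.4645 0.1121] ang 170.5 82.4 44.2
62 [0.464  0.1122] ang 170.5 83.4 44.2
68 [0.464  0.1122] ang 170.5 83.4 44.2
74 [0.464  0.1117] ang 169.7 83.4 44.9
80 [ 0.7972 -0.0311] ang 81.9 1784.4 784.3
GB
56 [ 0.4426 -0.0016] ang 6.0 56.3 46.1
62 [ 0.4557 -0.0007] ang 6.1 83.0 47.1
68 [ 0.4557 -0.0008] ang 5.8 83.3 47.4
74 [ 0.4558 -0.001 ] ang 5.8 83.8 47.7
80 [ 0.4558 -0.0008] ang 6.2 84.0 48.0
```

View pics/w4.png

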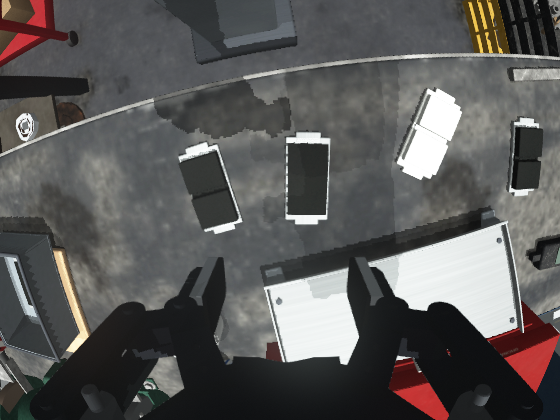

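W2, a worn pad with a thin ungrooved lining at (307,178), lies at (0.464,0.112) with its axis at -9.8°. I'll grasp it.

```bash
python3 - <<'E'
from h import *
o=[np.pi,0,np.pi-.171]
plan(([.464,.112,.10],o),([.464,.112,.03],o),([.464,.112,.0125],o))
s=get_state(); np.set_printoptions(suppress=True,precision=4)
print(onz("wrist",[(264,286),(507,222)],.0385,s), onz("wrist",[(283,362),(522,331)],.095,s))
E
```

```text
4 [-0.008, 0.051, 0.279, 0.0, 0.001, 0.001]
2 [0.0, -0.0, 0.14, 0.0, -0.0, -0.0]
1 [0.0, -0.0, 0.035, 0.0, -0.0, -0.0]
[[0.576  0.04   0.0385]
 [0.5513 0.36   0.0385]] [[0.6493 0.0504 0.095 ]
 [0.6968 0.3756 0.095 ]]
```

>>> arm_command:
  motion: [-0.008,0.051,0.279,0,0.001,0.001,-0.008,0.051,0.279,0,0.001,0.001,-0.008,0.051,0.279,0,0.001,0.001,-0.008,0.051,0.279,0,0.001,0.001,-0.008,0.051,0.279,0,0.001,0.001]

```text
time_s: 11.55
tool_pos: [0.4617, 0.1097, 0.0946]
orientation: [-3.141, -0.009, 2.966]
ft_force: [-0.0, 0.2, -0.4]
opening: 0.06
grasp_force: 0.0
```

>>> arm_command:
  motion: [0,0,0.06,0,0,0,0,0,0.11,0,0,0,0,0,0.15,0,0,0,0,0,0.172,0,0,0,0,0,0.172,0,0,0]

```text
time_s: 11.97
tool_pos: [0.4634, 0.1094, 0.0119]
orientation: [-3.141, -0.004, 2.965]
ft_force: [-0.8, 0.2, -0.6]
opening: 0.0602
grasp_force: 0.0
```

>>> arm_command:
  motion: [0,0,0,0,0,0,0,0,0,0,0,0]

```text
time_s: 12.13
tool_pos: [0.4652, 0.1098, 0.0145]
orientation: [3.141, -0.0, 2.966]
ft_force: [0.4, -0.4, -0.2]
opening: 0.0605
grasp_force: 0.0
```

>>> arm_command:
  motion: [0.001,0.004,0.005,0,0,0,0.001,0.004,0.005,0,0,0]

```text
time_s: 12.3
tool_pos: [0.4642, 0.1124, 0.0108]
orientation: [3.141, -0.001, 2.966]
ft_force: [-0.3, 0.4, -0.9]
opening: 0.0599
grasp_force: 0.0
```

>>> arm_command:
  motion: [0,0,0,0,0,0,0,0,0,0,0,0,0,0,0,0,0,0,0,0,0,0,0,0]
  grip: -1

```text
time_s: 12.63
tool_pos: [0.4646, 0.1123, 0.0115]
orientation: [3.141, -0.001, 2.967]
ft_force: [-1.8, 1.0, 10.1]
opening: 0.048
grasp_force: 68.4
```

>>> arm_command:
  motion: [0,0,-0.08,0,0,0,0,0,-0.16,0,0,0,0,0,-0.24,0,0,0,0,0,-0.32,0,0,0,0,0,-0.36,0,0,0]

```text
time_s: 13.05
tool_pos: [0.4652, 0.1122, 0.1951]
orientation: [3.141, 0.002, 2.967]
ft_force: [1.1, -0.8, -1.0]
opening: 0.048
grasp_force: 64.2
```

```bash
python3 - <<'E'
from h import *
plan(([.552,-.342,.20],[np.pi,0,np.pi-.163]))
E
```

```text
4 [-0.11, -0.288, -0.003, 0.0, 0.0, -0.001]
4 [-0.109, -0.288, -0.003, 0.0, 0.0, -0.001]
4 [-0.108, -0.289, -0.003, 0.0, 0.0, -0.001]
```

>>> arm_command:
  motion: [-0.11,-0.288,-0.003,0,0,0,-0.11,-0.288,-0.003,0,0,0,-0.11,-0.288,-0.003,0,0,0,-0.11,-0.288,-0.003,0,0,0]

```text
time_s: 13.38
tool_pos: [0.4933, -0.042, 0.1914]
orientation: [-3.141, -0.002, 2.966]
ft_force: [0.1, -0.1, -2.1]
opening: 0.0484
grasp_force: 42.4
```

>>> arm_command:
  motion: [-0.109,-0.288,-0.003,0,0,0,-0.109,-0.288,-0.003,0,0,0,-0.109,-0.288,-0.003,0,0,0,-0.109,-0.288,-0.003,0,0,0]

```text
time_s: 13.72
tool_pos: [0.5216, -0.1939, 0.1923]
orientation: [-3.141, -0.003, 2.965]
ft_force: [0.1, -0.1, -2.1]
opening: 0.0476
grasp_force: 65.0
```

>>> arm_command:
  motion: [-0.108,-0.288,-0.003,0,0,0,-0.108,-0.288,-0.003,0,0,0,-0.108,-0.288,-0.003,0,0,0,-0.108,-0.288,-0.003,0,0,0,-0.108,-0.288,-0.003,0,0,0]

```text
time_s: 14.13
tool_pos: [0.5492, -0.347, 0.1922]
orientation: [-3.141, -0.004, 2.962]
ft_force: [1.6, -0.7, -2.0]
opening: 0.0474
grasp_force: 65.0
```

>>> arm_command:
  motion: [0,0,0.07,0,0,0,0,0,0.14,0,0,0,0,0,0.21,0,0,0,0,0,0.27,0,0,0,0,0,0.27,0,0,0]

```text
time_s: 14.55
tool_pos: [0.5457, -0.3382, 0.0513]
orientation: [3.136, -0.012, 2.967]
ft_force: [-0.6, 1.6, -2.6]
opening: 0.0475
grasp_force: 64.9
```

>>> arm_command:
  motion: [0,0,0,0,0,0,0,0,0,0,0,0]

```text
time_s: 14.72
tool_pos: [0.5501, -0.3422, 0.0611]
orientation: [-3.14, -0.001, 2.967]
ft_force: [0.3, 0.1, -1.9]
opening: 0.0476
grasp_force: 65.0
```

>>> arm_command:
  motion: [0,0,0,0,0,0,0,0,0,0,0,0,0,0,0,0,0,0,0,0,0,0,0,0]
  grip: 0.41

```text
time_s: 15.05
tool_pos: [0.5499, -0.3423, 0.0603]
orientation: [-3.14, -0.001, 2.966]
ft_force: [-0.3, 0.8, 0.7]
opening: 0.0599
grasp_force: 0.0
```

>>> arm_command:
  motion: [0,0,-0.08,0,0,0,0,0,-0.16,0,0,0,0,0,-0.24,0,0,0,0,0,-0.32,0,0,0,0,0,-0.4,0,0,0]

```text
time_s: 15.47
tool_pos: [0.5497, -0.3416, 0.2615]
orientation: [-3.141, -0.002, 2.966]
ft_force: [0.5, -0.8, -0.8]
opening: 0.0603
grasp_force: 0.0
```

```bash
python3 - <<'E'
from h import *
s=get_state();print(s["tool_pos"]); cv2.imwrite("pics/w5.png",capture("wrist")[:,:,::-1])
plan(([.47,-.01,.25],[np.pi,0,np.pi+.105]),([.47,.20,.30],[np.pi,0,np.pi+.07]))
E
```

```text
[ 0.54968034 -0.34155583  0.26147482]
5 [0.138, 0.314, 0.018, -0.001, 0.001, -0.045]
5 [0.093, 0.33, 0.019, -0.001, 0.001, -0.045]
3 [-0.023, 0.209, -0.05, -0.0, -0.0, 0.006]
3 [-0.019, 0.209, -0.05, -0.0, -0.0, 0.006]
```

>>> arm_command:
  motion: [0.138,0.314,0.018,0,0,-0.045,0.138,0.314,0.018,0,0,-0.045,0.138,0.314,0.018,0,0,-0.045,0.138,0.314,0.018,0,0,-0.045,0.138,0.314,0.018,0,0,-0.045]

```text
time_s: 15.93
tool_pos: [0.5078, -0.1697, 0.2502]
orientation: [3.14, -0.004, 3.111]
ft_force: [-0.9, 0.0, 0.0]
opening: 0.06
grasp_force: 0.0
```

>>> arm_command:
  motion: [0.093,0.33,0.019,0,0,-0.045,0.093,0.33,0.019,0,0,-0.045,0.093,0.33,0.019,0,0,-0.045,0.093,0.33,0.019,0,0,-0.045,0.093,0.33,0.019,0,0,-0.045]

```text
time_s: 16.35
tool_pos: [0.4668, -0.0039, 0.2411]
orientation: [3.139, -0.002, -3.03]
ft_force: [-0.0, 0.2, 0.4]
opening: 0.0603
grasp_force: 0.0
```

>>> arm_command:
  motion: [-0.042,0.418,-0.1,0,0,0.012,-0.042,0.418,-0.1,0,0,0.012,-0.042,0.418,-0.1,0,0,0.012,-0.042,0.418,-0.1,0,0,0.012,-0.042,0.418,-0.1,0,0,0.012]

```text
time_s: 16.77
tool_pos: [0.467, 0.1957, 0.29]
orientation: [3.141, -0.002, -3.072]
ft_force: [1.7, -0.9, 0.7]
opening: 0.06
grasp_force: 0.0
```

>>> arm_command:
  motion: [0,0,0,0,0,0,0,0,0,0,0,0]
  grip: 1

```text
time_s: 16.93
tool_pos: [0.4671, 0.1958, 0.2898]
orientation: [3.141, -0.002, -3.068]
ft_force: [-0.3, -0.8, 0.1]
opening: 0.0817
grasp_force: 0.0
```

```bash
python3 - <<'E'
from h import *
s=get_state();print(s["tool_pos"],s["orientation"]); b=capture("wrist")[:,:,::-1].copy(); cv2.imwrite("pics/w6.png",b)
import pickle; pickle.dump(s,open("w6.pkl","wb"))
print("GB");plate(.4557,-.001,.018,s,b);print("GA");plate(.48,.42,.018,s,b);plate(.463,.42,.018,s,b)
w5=cv2.imread("pics/w5.png")
cv2.imwrite("pics/v6.png",np.hstack([cv2.resize(b,(560,420)),cv2.resize(w5[60:340,150:420],(240,249))[:, :].copy() if 0 else cv2.copyMakeBorder(cv2.resize(w5[60:340,150:420],(240,249)),0,171,0,0,cv2.BORDER_CONSTANT)]))
E
```

```text
[0.46711266 0.19577779 0.28977115] [ 3.14093952e+00 -1.57427271e-03 -3.06769900e+00]
GB
56 [0.4527 0.0027] ang 5.9 74.7 43.4
62 [0.4558 0.0006] ang 6.1 82.1 48.5
68 [4.557e-01 3.000e-04] ang 6.1 82.5 49.1
74 [4.557e-01 2.000e-04] ang 6.1 82.5 49.2
80 [4.557e-01 1.000e-04] ang 6.2 82.6 49.6
GA
50 [0.4761 0.4139] ang 174.2 82.9 49.4
56 [0.4761 0.4143] ang 174.2 83.0 50.4
62 [0.4763 0.4144] ang 174.8 83.2 50.6
68 [0.4763 0.4146] ang 174.8 83.2 51.1
74 [0.4762 0.4147] ang 174.8 83.6 51.4
80 [0.4756 0.4111] ang 173.7 83.7 58.2
50 [0.4761 0.4139] ang 174.2 82.9 49.4
56 [0.4761 0.4143] ang 174.2 83.0 50.4
62 [0.4763 0.4144] ang 174.8 83.2 50.6
68 [0.4763 0.4146] ang 174.8 83.2 51.1
74 [0.4762 0.4147] ang 174.8 83.6 51.4
80 [0.4756 0.4111] ang 173.7 83.7 58.2
```

View pics/v6.png

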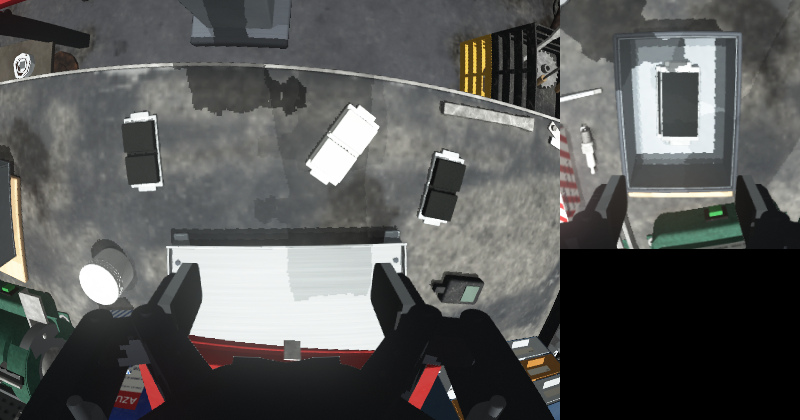

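Both worn pads are in the box (right crop at (680,100)). The good pads are at (142,152) and (443,187), and the slope's ledge runs from (167,246) to (407,243). I'll work out the slope frame.

```bash
python3 - <<'E'
from h import *
import pickle; s=pickle.load(open("w6.pkl","rb")); b=cv2.imread("pics/w6.png"); g=cv2.cvtColor(b,cv2.COLOR_BGR2GRAY)
np.set_printoptions(suppress=True,precision=4)
pts=[]
for u in range(180,396,12):
    col=g[225:262,u].astype(int); d=np.diff(col); k=int(np.argmax(d)); pts.append((u,225+k+.5))
print(pts)
P=onz("wrist",pts,.0385,s); f=np.polyfit(P[:,1],P[:,0],1); print("front edge x=",f, "res",(P[:,0]-np.polyval(f,P[:,1])).round(4), "yaw",np.degrees(-np.arctan(f[0])))
print(onz("wrist",[(167,246),(407,243)],.0385,s))
for v in range(250,300,8): 
  print(v, g[v,160:182].tolist(), g[v,396:414].tolist())
E
```

```text
[(180, 245.5), (192, 245.5), (204, 245.5), (216, 245.5), (228, 245.5), (240, 245.5), (252, 246.5), (264, 245.5), (276, 245.5), (288, 245.5), (300, 245.5), (312, 245.5), (324, 245.5), (336, 244.5), (348, 244.5), (360, 243.5), (372, 243.5), (384, 243.5)]
front edge x= [-0.0858  0.5795] res [ 0.0003  0.     -0.0002 -0.0003 -0.0004 -0.0004  0.001  -0.0003 -0.0002
 -0.      0.0002  0.0005  0.0008 -0.0003  0.0001 -0.0008 -0.0003  0.0003] yaw 4.901733486071217
[[0.5772 0.0429 0.0385]
 [0.5491 0.3643 0.0385]]
250 [123, 122, 120, 122, 126, 129, 132, 201, 227, 112, 90, 106, 177, 235, 235, 235, 235, 234, 234, 234, 234, 233] [237, 238, 237, 237, 228, 128, 71, 66, 131, 242, 157, 128, 125, 122, 122, 124, 128, 134]
258 [158, 160, 154, 150, 144, 136, 131, 220, 237, 89, 90, 112, 202, 234, 235, 235, 235, 232, 228, 235, 235, 235] [115, 122, 203, 238, 206, 125, 78, 73, 118, 237, 199, 123, 130, 138, 143, 144, 140, 136]
266 [136, 138, 139, 137, 136, 144, 155, 209, 226, 125, 90, 98, 182, 233, 233, 233, 233, 230, 231, 221, 118, 96] [239, 240, 239, 240, 240, 153, 69, 69, 109, 230, 186, 123, 125, 131, 140, 149, 149, 149]
274 [138, 137, 136, 135, 135, 136, 135, 157, 230, 83, 50, 49, 50, 50, 55, 88, 95, 95, 95, 96, 96, 96] [78, 71, 23, 23, 23, 23, 22, 30, 49, 234, 222, 142, 147, 146, 148, 148, 150, 153]
282 [107, 62, 48, 48, 48, 48, 47, 48, 49, 53, 88, 93, 94, 94, 93, 94, 94, 94, 94, 95, 95, 85] [78, 78, 77, 77, 77, 77, 67, 22, 21, 22, 21, 21, 22, 22, 21, 50, 129, 136]
290 [46, 46, 46, 46, 52, 79, 92, 92, 93, 92, 93, 92, 93, 93, 93, 94, 92, 71, 50, 48, 49, 49] [75, 77, 77, 77, 76, 77, 77, 76, 76, 76, 76, 53, 23, 22, 21, 21, 22, 21]
298 [63, 85, 85, 85, 86, 85, 85, 85, 85, 86, 85, 85, 81, 56, 46, 46, 46, 45, 46, 46, 46, 47] [22, 22, 22, 47, 74, 78, 76, 77, 76, 76, 76, 76, 76, 76, 76, 76, 34, 19]
```

Slope origin is about (0.573,0.204,0.024) with yaw 4.9°. Good pad A is at (0.4557,-0.0025) with its axis at 6.1°, and good pad B is at about (0.476,0.417) at -5.5°. I'll fetch A first.

```bash
cat >> h.py <<'E'
S=R.from_euler("zy",[4.9,0],degrees=True)*R.from_euler("y",-25,degrees=True); SO=np.array([.5727,.2044,.024])
TR=(S*R.from_euler("y",np.pi)); TE=TR.as_euler("xyz")
def sl(x,y,z): return SO+S.apply([x,y,z])
E
python3 - <<'E'
from h import *
o=[np.pi,0,np.pi+.106]
plan(([.4557,-.0025,.15],o),([.4557,-.0025,.03],o),([.4557,-.0025,.0135],o)); print(TE,sl(.06,-.048,.0155),TR.as_matrix().round(2).tolist())
E
```

```text
3 [0.025, -0.196, 0.139, 0.0, -0.0, -0.005]
3 [0.028, -0.195, 0.139, 0.0, -0.0, -0.005]
3 [-0.0, 0.0, 0.24, 0.0, -0.001, -0.001]
1 [-0.0, 0.0, 0.033, 0.0, 0.0, 0.0]
[-3.14159265  0.43633231 -3.05607152] [0.6244531  0.16066074 0.06340487] [[-0.9, -0.09, 0.42], [-0.08, 1.0, 0.04], [-0.42, 0.0, -0.91]]
```

>>> arm_command:
  motion: [0.026,-0.196,0.139,0,0,-0.005,0.026,-0.196,0.139,0,0,-0.005,0.026,-0.196,0.139,0,0,-0.005]
  grip: 0.41

```text
time_s: 17.23
tool_pos: [0.4604, 0.0928, 0.2181]
orientation: [3.141, -0.003, -3.057]
ft_force: [-0.4, -0.7, 0.2]
opening: 0.0602
grasp_force: 0.0
```

>>> arm_command:
  motion: [0.026,-0.195,0.139,0,0,-0.005,0.026,-0.195,0.139,0,0,-0.005,0.026,-0.195,0.139,0,0,-0.005,0.026,-0.195,0.139,0,0,-0.005,0.026,-0.195,0.139,0,0,-0.005]

```text
time_s: 17.65
tool_pos: [0.4546, -0.0053, 0.1486]
orientation: [3.14, -0.005, -3.046]
ft_force: [0.5, 0.5, -0.7]
opening: 0.0605
grasp_force: 0.0
```

```bash
python3 - <<'E'
from h import *
s=get_state(); b=capture("wrist")[:,:,::-1].copy(); print(s["tool_pos"],s["orientation"]); plate(.4557,-.002,.018,s,b)
o=[np.pi,0,np.pi+.106]
plan(([.4557,-.0025,.05],o),([.4557,-.0025,.0135],o))
E
```

```text
[ 0.45459513 -0.00526761  0.14855432] [ 3.14004673 -0.00530439 -3.04582242]
50 [ 0.4637 -0.0009] ang 95.5 43.2 17.8
56 [ 0.455  -0.0022] ang 5.9 82.7 44.4
62 [ 0.409  -0.0388] ang 42.5 209.6 92.7
68 [ 0.4004 -0.0449] ang 43.6 230.1 98.6
74 [ 0.3989 -0.0435] ang 43.8 230.2 103.4
80 [ 0.3954 -0.0401] ang 44.1 230.3 114.1
3 [-0.002, 0.003, 0.2, 0.0, -0.001, -0.003]
1 [0.0, 0.0, 0.073, 0.0, -0.0, 0.0]
```

Confirmed at (0.455,-0.0022), axis 5.9°.

>>> arm_command:
  motion: [-0.001,0.005,0.2,0,0,-0.003,-0.001,0.005,0.2,0,0,-0.003,-0.001,0.005,0.2,0,0,-0.003,-0.001,0.005,0.2,0,0,-0.003]

```text
time_s: 18.03
tool_pos: [0.4533, 0.001, 0.0467]
orientation: [3.139, -0.008, -3.03]
ft_force: [-0.8, 1.2, -0.1]
opening: 0.06
grasp_force: 0.0
```

>>> arm_command:
  motion: [0,0,0.025,0,0,0,0,0,0.05,0,0,0,0,0,0.066,0,0,0,0,0,0.066,0,0,0,0,0,0.066,0,0,0]

```text
time_s: 18.45
tool_pos: [0.4563, -0.0003, 0.0182]
orientation: [3.141, -0.002, -3.03]
ft_force: [0.2, -0.3, -0.1]
opening: 0.0602
grasp_force: 0.0
```

>>> arm_command:
  motion: [0,0,0.004,0,0,0,0,0,0.004,0,0,0]

```text
time_s: 18.62
tool_pos: [0.4563, -0.0004, 0.0158]
orientation: [3.141, -0.002, -3.031]
ft_force: [0.6, -0.6, -0.5]
opening: 0.0598
grasp_force: 0.0
```

>>> arm_command:
  motion: [0.001,-0.004,0.004,0,0,0,0.001,-0.004,0.004,0,0,0]

```text
time_s: 18.78
tool_pos: [0.4555, -0.0026, 0.0131]
orientation: [3.141, -0.003, -3.031]
ft_force: [-0.5, 0.4, -0.2]
opening: 0.0598
grasp_force: 0.0
```

>>> arm_command:
  motion: [0,0,0,0,0,0,0,0,0,0,0,0,0,0,0,0,0,0,0,0,0,0,0,0]
  grip: -1

```text
time_s: 19.12
tool_pos: [0.4556, -0.0025, 0.0137]
orientation: [3.141, -0.003, -3.031]
ft_force: [-1.8, 0.6, 6.4]
opening: 0.0473
grasp_force: 60.6
```

```bash
python3 - <<'E'
from h import *
s=get_state(); p=s["tool_pos"]; print(p,s["opening"],s["grasp_force"])
plan((p+[0,0,.16],[np.pi,0,np.pi+.106]),(sl(.062,-.048,.10),TE),(sl(.062,-.048,.018),TE))
E
```

```text
[ 0.45556171 -0.00248239  0.01368278] 0.047311988187189735 60.622204542160034
4 [0.001, 0.0, -0.32, 0.0, -0.001, 0.001]
3 [-0.152, 0.145, 0.033, 0.001, -0.069, 0.003]
3 [-0.14, 0.146, 0.064, 0.001, -0.069, 0.003]
2 [0.0, 0.0, 0.164, -0.0, -0.001, 0.001]
```

>>> arm_command:
  motion: [0,0,-0.08,0,0,0,0,0,-0.16,0,0,0,0,0,-0.24,0,0,0,0,0,-0.32,0,0,0,0,0,-0.32,0,0,0]

```text
time_s: 19.53
tool_pos: [0.4589, -0.0033, 0.1808]
orientation: [-3.138, 0.006, -3.031]
ft_force: [1.1, -0.4, -3.3]
opening: 0.0472
grasp_force: 64.5
```

>>> arm_command:
  motion: [-0.152,0.145,0.033,0.001,-0.069,0.003,-0.152,0.145,0.033,0.001,-0.069,0.003,-0.152,0.145,0.033,0.001,-0.069,0.003,-0.152,0.145,0.033,0.001,-0.069,0.003]

```text
time_s: 19.87
tool_pos: [0.5229, 0.081, 0.1539]
orientation: [3.141, 0.213, -3.038]
ft_force: [-0.6, -0.3, -3.6]
opening: 0.0466
grasp_force: 64.5
```

>>> arm_command:
  motion: [-0.14,0.146,0.064,0.001,-0.069,0.003,-0.14,0.146,0.064,0.001,-0.069,0.003,-0.14,0.146,0.064,0.001,-0.069,0.003,-0.14,0.146,0.064,0.001,-0.069,0.003,-0.14,0.146,0.064,0.001,-0.069,0.003]

```text
time_s: 20.28
tool_pos: [0.5895, 0.1588, 0.1376]
orientation: [-3.14, 0.427, -3.048]
ft_force: [-0.0, -0.7, -2.5]
opening: 0.0473
grasp_force: 64.7
```

>>> arm_command:
  motion: [0,0,0,0,0,0,0,0,0,0,0,0]

```text
time_s: 20.45
tool_pos: [0.5907, 0.1574, 0.1399]
orientation: [-3.14, 0.43, -3.051]
ft_force: [-0.9, 0.2, -3.1]
opening: 0.0473
grasp_force: 64.7
```

```bash
python3 - <<'E'
from h import *
s=get_state(); b=capture("wrist")[:,:,::-1].copy(); cv2.imwrite("pics/w7.png",b); c=capture("side")[:,:,::-1]; cv2.imwrite("pics/s7.png",c); print(s["tool_pos"],s["orientation"])
print("slope coords TCP",S.inv().apply(s["tool_pos"]-SO))
plan((sl(.062,-.048,.03),TE),(sl(.062,-.048,.016),TE))
c=capture("scene")[:,:,::-1]; a=np.hstack([cv2.resize(b,(440,330)),cv2.resize(c[170:320,150:310],(352,330))]);cv2.imwrite("pics/v7.png",a)
E
```

```text
[0.59069829 0.15742592 0.13989834] [-3.13983965  0.43005038 -3.05062809]
slope coords TCP [ 0.06159668 -0.04833976  0.09915667]
2 [-0.001, 0.001, 0.139, 0.0, -0.002, 0.001]
1 [0.0, -0.0, 0.028, 0.0, 0.0, 0.0]
```

View pics/v7.png

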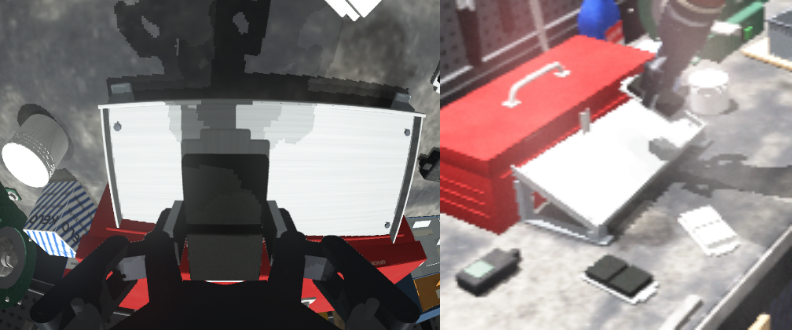

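The pad is held square over the slope, clear of the ledge (left half). As a check on the slope frame, I'll intersect the ledge's rays with the slope planes.

```bash
python3 - <<'E'
from h import *
b=cv2.imread("pics/w7.png"); g=cv2.cvtColor(b,cv2.COLOR_BGR2GRAY).astype(int); s=get_state(); o=ray("wrist",[(0,0)],s)[0]
np.set_printoptions(suppress=True,precision=4)
def onS(uv,z):
    o,d=ray("wrist",uv,s); o2=S.inv().apply(o-SO); d2=S.inv().apply(d); return o2+d2*((z-o2[2])/d2[:,2])[:,None]
pts=[]
for u in list(range(140,225,10))+list(range(350,530,20)):
    k=int(np.argmax(np.diff(g[120:160,u]))); pts.append((u,120+k+.5))
print(np.c_[pts,onS(pts,.016)])
print(onS(np.array([(98,106),(424,116)])*560/440,.014))
for u in (290,): print(g[115:205:2,u].tolist())
E
```

```text
[[140.     132.5     -0.0026  -0.1507   0.016 ]
 [150.     131.5     -0.0028  -0.1428   0.016 ]
 [160.     130.5     -0.0031  -0.1352   0.016 ]
 [170.     130.5     -0.0027  -0.1277   0.016 ]
 [180.     129.5     -0.003   -0.1204   0.016 ]
 [190.     129.5     -0.0027  -0.1133   0.016 ]
 [200.     128.5     -0.0031  -0.1063   0.016 ]
 [210.     130.5     -0.0015  -0.0995   0.016 ]
 [220.     133.5      0.0007  -0.0927   0.016 ]
 [350.     128.5     -0.003   -0.0072   0.016 ]
 [370.     129.5     -0.0029   0.0064   0.016 ]
 [390.     130.5     -0.0029   0.0205   0.016 ]
 [410.     131.5     -0.0031   0.0352   0.016 ]
 [430.     132.5     -0.0034   0.0506   0.016 ]
 [450.     134.5     -0.0032   0.067    0.016 ]
 [470.     136.5     -0.0031   0.0845   0.016 ]
 [490.     138.5     -0.0032   0.1034   0.016 ]
 [510.     140.5     -0.0034   0.124    0.016 ]]
[[-0.0015 -0.1643  0.014 ]
 [-0.0007  0.1613  0.014 ]]
[38, 39, 41, 43, 45, 55, 79, 83, 80, 81, 84, 83, 84, 87, 86, 86, 84, 85, 84, 85, 86, 87, 86, 86, 82, 81, 86, 87, 87, 86, 86, 86, 86, 86, 86, 85, 86, 86, 85, 85, 71, 29, 30, 29, 30]
```

The frame fits to within a millimetre. I'll lower and release.

>>> arm_command:
  motion: [0,0,0.05,0,-0.001,0,0,0,0.1,0,-0.001,0,0,0,0.135,0,-0.002,0,0,0,0.135,0,-0.002,0,0,0,0.135,0,-0.002,0]

```text
time_s: 21.02
tool_pos: [0.6181, 0.1603, 0.0775]
orientation: [-3.14, 0.434, -3.05]
ft_force: [-0.4, 0.3, -4.3]
opening: 0.0472
grasp_force: 64.7
```

>>> arm_command:
  motion: [0,0,0.01,0,0,0,0,0,0.02,0,0,0,0,0,0.028,0,0,0,0,0,0.028,0,0,0]

```text
time_s: 21.35
tool_pos: [0.6248, 0.1612, 0.0655]
orientation: [-3.14, 0.437, -3.05]
ft_force: [0.1, 0.9, -3.4]
opening: 0.0469
grasp_force: 64.7
```

```bash
python3 - <<'E'
from h import *
s=get_state(); print("slope coords TCP",S.inv().apply(s["tool_pos"]-SO),s["ft_force"])
plan((sl(.062,-.048,.0155),TE))
E
```

```text
slope coords TCP [ 0.06122959 -0.04747912  0.0172582 ] [ 0.10100641  0.86822109 -3.41989122]
1 [-0.002, -0.001, 0.004, 0.0, 0.0, 0.002]
```

Move down another 3 mm, watching the force, then release.

>>> arm_command:
  motion: [0,0,0.003,0,0,0,0,0,0.003,0,0,0]

```text
time_s: 21.52
tool_pos: [0.6255, 0.1613, 0.0645]
orientation: [-3.14, 0.437, -3.05]
ft_force: [-0.6, 0.0, -3.4]
opening: 0.0474
grasp_force: 64.7
```

>>> arm_command:
  motion: [0,0,0.002,0,0,0,0,0,0.002,0,0,0]

```text
time_s: 21.68
tool_pos: [0.6258, 0.1614, 0.0635]
orientation: [-3.14, 0.437, -3.05]
ft_force: [0.1, -0.4, -3.8]
opening: 0.0472
grasp_force: 64.7
```

>>> arm_command:
  motion: [0,0,-0.001,0,0,0,0,0,-0.001,0,0,0,0,0,-0.001,0,0,0,0,0,-0.001,0,0,0,0,0,-0.001,0,0,0]
  grip: 0.41

```text
time_s: 22.1
tool_pos: [0.6259, 0.1613, 0.0644]
orientation: [-3.14, 0.438, -3.05]
ft_force: [-0.1, 0.1, 0.6]
opening: 0.0597
grasp_force: 0.0
```

>>> arm_command:
  motion: [0,0,-0.04,0,0,0,0,0,-0.08,0,0,0,0,0,-0.14,0,0,0,0,0,-0.22,0,0,0,0,0,-0.3,0,0,0]

```text
time_s: 22.52
tool_pos: [0.561, 0.1556, 0.2004]
orientation: [-3.14, 0.435, -3.05]
ft_force: [1.5, -0.1, 1.1]
opening: 0.0604
grasp_force: 0.0
```

```bash
cat >> h.py <<'E'
def onS(uv,z,s):
    o,d=ray("wrist",uv,s); o2=S.inv().apply(o-SO); d2=S.inv().apply(d); return o2+d2*((z-o2[2])/d2[:,2])[:,None]
def onslope(s,b,xs,ys,thrs=(40,50,60,70)):
    g=cv2.cvtColor(b,cv2.COLOR_BGR2GRAY); u,v=wpix(sl(xs,ys,.018),s); print("seed",u,v,g[v,u])
    for t in thrs:
        m=cv2.morphologyEx((g<t).astype(np.uint8),cv2.MORPH_CLOSE,np.ones((9,9))); n,l=cv2.connectedComponents(m)
        if not l[v,u]: continue
        c=max(cv2.findContours((l==l[v,u]).astype(np.uint8),0,cv2.CHAIN_APPROX_NONE)[0],key=cv2.contourArea).reshape(-1,2)
        P=onS(c,.018,s)[:,:2]; B=cv2.boxPoints(cv2.minAreaRect((P*1000).astype(np.float32))); print(t,B.round(1).tolist())
E
python3 - <<'E'
from h import *
s=get_state(); b=capture("wrist")[:,:,::-1].copy(); cv2.imwrite("pics/w8.png",b)
onslope(s,b,.035,-.048); print(S.inv().apply(s["tool_pos"]-SO))
g=cv2.cvtColor(b,cv2.COLOR_BGR2GRAY)
for ys in (-.048,-.03,-.07): print(ys,[(x,int(g[tuple(wpix(sl(x/1000,ys,.012),s)[::-1])])) for x in range(-4,120,4)])
E
```

```text
seed 286 168 64
70 [[11.699999809265137, -70.69999694824219], [95.80000305175781, -70.80000305175781], [95.9000015258789, -26.0], [11.800000190734863, -25.799999237060547]]
[ 0.06022683 -0.04758743  0.16657523]
-0.048 [(-4, 72), (0, 216), (4, 113), (8, 89), (12, 75), (16, 54), (20, 61), (24, 61), (28, 62), (32, 64), (36, 64), (40, 65), (44, 66), (48, 66), (52, 65), (56, 50), (60, 58), (64, 68), (68, 69), (72, 69), (76, 68), (80, 71), (84, 71), (88, 70), (92, 71), (96, 71), (100, 251), (104, 251), (108, 239), (112, 241), (116, 241)]
-0.03 [(-4, 88), (0, 224), (4, 85), (8, 88), (12, 75), (16, 53), (20, 53), (24, 53), (28, 62), (32, 63), (36, 64), (40, 63), (44, 65), (48, 65), (52, 66), (56, 51), (60, 57), (64, 68), (68, 69), (72, 69), (76, 69), (80, 70), (84, 70), (88, 70), (92, 70), (96, 70), (100, 248), (104, 242), (108, 240), (112, 239), (116, 240)]
-0.07 [(-4, 73), (0, 195), (4, 87), (8, 116), (12, 112), (16, 61), (20, 63), (24, 64), (28, 65), (32, 68), (36, 70), (40, 71), (44, 73), (48, 74), (52, 75), (56, 64), (60, 69), (64, 76), (68, 76), (72, 76), (76, 76), (80, 76), (84, 76), (88, 75), (92, 76), (96, 74), (100, 250), (104, 245), (108, 239), (112, 242), (116, 241)]
```

Good pad A lies straight on the slope against the ledge, its lining spanning x 12–96 mm, y -71…-26 mm. Now good pad B.

```bash
python3 - <<'E'
from h import *
plan(([.476,.415,.16],[np.pi,0,np.pi-.096]))
E
```

```text
4 [0.078, 0.266, 0.018, 0.006, 0.071, 0.029]
4 [0.096, 0.258, 0.033, 0.006, 0.071, 0.029]
```

>>> arm_command:
  motion: [0.078,0.266,0.018,0.006,0.071,0.029,0.078,0.266,0.018,0.006,0.071,0.029,0.078,0.266,0.018,0.006,0.071,0.029,0.078,0.266,0.018,0.006,0.071,0.029,0.078,0.266,0.018,0.006,0.071,0.029]

```text
time_s: 22.98
tool_pos: [0.517, 0.2894, 0.1735]
orientation: [3.131, 0.211, -3.141]
ft_force: [-0.7, -0.3, 0.3]
opening: 0.0602
grasp_force: 0.0
```

>>> arm_command:
  motion: [0.096,0.258,0.033,0.006,0.071,0.029,0.096,0.258,0.033,0.006,0.071,0.029,0.096,0.258,0.033,0.006,0.071,0.029,0.096,0.258,0.033,0.006,0.071,0.029,0.096,0.258,0.033,0.006,0.071,0.029]

```text
time_s: 23.4
tool_pos: [0.4735, 0.4184, 0.1478]
orientation: [3.141, -0.013, 3.052]
ft_force: [-0.2, -0.2, -0.9]
opening: 0.0603
grasp_force: 0.0
```

>>> arm_command:
  motion: [0,0,0,0,0,0,0,0,0,0,0,0]

```text
time_s: 23.57
tool_pos: [0.4759, 0.4142, 0.1501]
orientation: [3.141, -0.01, 3.049]
ft_force: [-0.2, 1.0, 0.7]
opening: 0.0603
grasp_force: 0.0
```

```bash
python3 - <<'E'
from h import *
s=get_state(); b=capture("wrist")[:,:,::-1].copy(); cv2.imwrite("pics/w9.png",b); print(s["tool_pos"],s["orientation"]); plate(.488,.416,.018,s,b)
o=[np.pi,0,np.pi-.096]
plan(([.476,.417,.05],o),([.476,.417,.0135],o))
E
```

```text
[0.47588543 0.41421943 0.1501248 ] [ 3.1413697  -0.00996392  3.04853076]
50 [0.4017 0.3877] ang 34.7 225.7 80.3
56 [0.3967 0.376 ] ang 32.0 270.4 98.2
62 [0.3985 0.3725] ang 35.2 269.3 102.1
68 [0.3987 0.3723] ang 35.3 269.2 102.3
74 [0.3958 0.3764] ang 35.5 269.1 112.9
80 [0.34   0.3045] ang 47.5 434.7 139.7
3 [-0.001, 0.006, 0.201, 0.0, -0.003, 0.001]
1 [-0.0, 0.0, 0.073, 0.0, -0.0, -0.0]
```

Shadow merges with the lining here. I'll try lower thresholds.

```bash
python3 - <<'E'
from h import *
s=get_state(); b=cv2.imread("pics/w9.png"); g=cv2.cvtColor(b,cv2.COLOR_BGR2GRAY)
# plate bright bands: profile across y at two stations, and along x, on plane z=.006
for x in (.452,.470,.495):
    print(x,[(y,int(g[tuple(wpix([x,y/1000,.006],s)[::-1])])) for y in range(384,452,2)])
print("x",[(x,int(g[tuple(wpix([x/1000,.416,.006],s)[::-1])])) for x in range(412,536,3)])
E
```

```text
0.452 [(384, 86), (386, 89), (388, 91), (390, 93), (392, 94), (394, 44), (396, 136), (398, 44), (400, 42), (402, 42), (404, 42), (406, 41), (408, 42), (410, 41), (412, 37), (414, 40), (416, 37), (418, 23), (420, 23), (422, 23), (424, 23), (426, 23), (428, 24), (430, 23), (432, 24), (434, 24), (436, 32), (438, 35), (440, 35), (442, 24), (444, 101), (446, 74), (448, 74), (450, 75)]
0.47 [(384, 80), (386, 82), (388, 85), (390, 87), (392, 87), (394, 110), (396, 41), (398, 42), (400, 43), (402, 42), (404, 43), (406, 42), (408, 42), (410, 42), (412, 41), (414, 42), (416, 40), (418, 40), (420, 41), (422, 41), (424, 40), (426, 41), (428, 42), (430, 41), (432, 43), (434, 43), (436, 42), (438, 41), (440, 42), (442, 68), (444, 75), (446, 77), (448, 76), (450, 78)]
0.495 [(384, 89), (386, 90), (388, 92), (390, 50), (392, 79), (394, 50), (396, 50), (398, 51), (400, 50), (402, 50), (404, 50), (406, 49), (408, 50), (410, 50), (412, 49), (414, 49), (416, 48), (418, 48), (420, 47), (422, 49), (424, 47), (426, 44), (428, 43), (430, 43), (432, 44), (434, 43), (436, 45), (438, 43), (440, 124), (442, 106), (444, 102), (446, 98), (448, 98), (450, 99)]
x [(412, 67), (415, 40), (418, 41), (421, 41), (424, 83), (427, 83), (430, 83), (433, 82), (436, 23), (439, 23), (442, 24), (445, 23), (448, 23), (451, 23), (454, 42), (457, 41), (460, 42), (463, 42), (466, 41), (469, 42), (472, 42), (475, 41), (478, 41), (481, 28), (484, 30), (487, 44), (490, 44), (493, 48), (496, 49), (499, 48), (502, 48), (505, 50), (508, 51), (511, 48), (514, 49), (517, 50), (520, 50), (523, 51), (526, 246), (529, 246), (532, 160), (535, 130)]
```

Plate edges give the centre as (0.477,0.417) with axis -5.3°, so the estimate stands. Descending.

>>> arm_command:
  motion: [-0.002,0.006,0.2,0,-0.003,0,-0.002,0.006,0.2,0,-0.003,0,-0.002,0.006,0.2,0,-0.003,0,-0.002,0.006,0.2,0,-0.003,0]

```text
time_s: 23.95
tool_pos: [0.4735, 0.4148, 0.0453]
orientation: [-3.138, -0.007, 3.047]
ft_force: [-1.1, -1.0, -1.0]
opening: 0.0603
grasp_force: 0.0
```

>>> arm_command:
  motion: [0,0,0.025,0,0,0,0,0,0.05,0,0,0,0,0,0.066,0,0,0,0,0,0.066,0,0,0,0,0,0.066,0,0,0]

```text
time_s: 24.37
tool_pos: [0.4759, 0.4175, 0.0172]
orientation: [3.141, -0.001, 3.048]
ft_force: [0.1, 0.8, 0.1]
opening: 0.0603
grasp_force: 0.0
```

>>> arm_command:
  motion: [0,0,0.002,0,0,0,0,0,0.002,0,0,0]

```text
time_s: 24.53
tool_pos: [0.4763, 0.4179, 0.0168]
orientation: [3.141, 0.0, 3.048]
ft_force: [0.0, -0.3, -0.1]
opening: 0.0601
grasp_force: 0.0
```

>>> arm_command:
  motion: [-0.001,-0.002,0.006,0,0,0,-0.001,-0.002,0.006,0,0,0,-0.001,-0.002,0.006,0,0,0]

```text
time_s: 24.78
tool_pos: [0.4761, 0.4165, 0.013]
orientation: [3.141, -0.001, 3.048]
ft_force: [-0.3, -0.2, 0.1]
opening: 0.0604
grasp_force: 0.0
```

>>> arm_command:
  motion: [0,0,0,0,0,0,0,0,0,0,0,0,0,0,0,0,0,0,0,0,0,0,0,0]
  grip: -1

```text
time_s: 25.12
tool_pos: [0.4765, 0.4169, 0.0138]
orientation: [3.141, -0.0, 3.048]
ft_force: [-1.5, 1.0, 6.1]
opening: 0.0475
grasp_force: 61.3
```

>>> arm_command:
  motion: [0,0,-0.08,0,0,0,0,0,-0.16,0,0,0,0,0,-0.24,0,0,0,0,0,-0.32,0,0,0,0,0,-0.36,0,0,0]

```text
time_s: 25.53
tool_pos: [0.4774, 0.4171, 0.1982]
orientation: [3.139, 0.003, 3.048]
ft_force: [1.2, 0.6, -2.4]
opening: 0.0472
grasp_force: 63.7
```

```bash
python3 - <<'E'
from h import *
s=get_state(); print(s["tool_pos"],s["opening"],s["grasp_force"])
plan((sl(.062,.048,.10),TE),(sl(.062,.048,.018),TE))
E
```

```text
[0.47739689 0.417063   0.19824963] 0.04721545201623424 63.74802589416504
3 [-0.12, -0.153, 0.057, -0.006, -0.069, -0.028]
3 [-0.091, -0.164, 0.077, -0.006, -0.069, -0.028]
2 [0.001, -0.0, 0.164, 0.0, 0.001, -0.0]
```

>>> arm_command:
  motion: [-0.12,-0.153,0.057,-0.006,-0.069,-0.028,-0.12,-0.153,0.057,-0.006,-0.069,-0.028,-0.12,-0.153,0.057,-0.006,-0.069,-0.028,-0.12,-0.153,0.057,-0.006,-0.069,-0.028]

```text
time_s: 25.87
tool_pos: [0.5277, 0.3304, 0.1601]
orientation: [3.136, 0.213, 3.134]
ft_force: [-0.8, -0.2, -2.7]
opening: 0.047
grasp_force: 63.8
```

>>> arm_command:
  motion: [-0.091,-0.164,0.077,-0.006,-0.069,-0.028,-0.091,-0.164,0.077,-0.006,-0.069,-0.028,-0.091,-0.164,0.077,-0.006,-0.069,-0.028,-0.091,-0.164,0.077,-0.006,-0.069,-0.028,-0.091,-0.164,0.077,-0.006,-0.069,-0.028]

```text
time_s: 26.28
tool_pos: [0.5804, 0.2515, 0.1342]
orientation: [-3.141, 0.431, -3.059]
ft_force: [0.7, 0.9, -2.0]
opening: 0.0471
grasp_force: 63.9
```

>>> arm_command:
  motion: [0,0,0,0,0,0,0,0,0,0,0,0]

```text
time_s: 26.45
tool_pos: [0.5819, 0.2538, 0.1371]
orientation: [-3.142, 0.435, -3.056]
ft_force: [0.5, 1.0, -3.2]
opening: 0.0472
grasp_force: 63.9
```

```bash
python3 - <<'E'
from h import *
s=get_state(); b=capture("wrist")[:,:,::-1].copy(); cv2.imwrite("pics/w10.png",b)
print("slope coords TCP",S.inv().apply(s["tool_pos"]-SO),s["orientation"],TE)
plan((sl(.062,.048,.03),TE),(sl(.062,.048,.0155),TE))
# is pad A where it was: left edge in view
onslope(s,b,.035,-.055)
E
```

```text
slope coords TCP [0.05989934 0.04842635 0.09686759] [-3.14154698  0.43464144 -3.05568826] [-3.14159265  0.43633231 -3.05607152]
2 [-0.004, -0.001, 0.134, 0.0, -0.001, 0.0]
1 [-0.0, -0.0, 0.029, 0.0, 0.0, 0.0]
seed 141 190 67
70 [[11.0, -22.200000762939453], [11.699999809265137, -70.0], [95.9000015258789, -68.69999694824219], [95.19999694824219, -21.0]]
```

>>> arm_command:
  motion: [-0.004,0,0.05,0,0,0,-0.004,0,0.1,0,0,0,-0.004,0,0.132,0,0,0,-0.004,0,0.132,0,0,0,-0.004,0,0.132,0,0,0]

```text
time_s: 26.92
tool_pos: [0.6102, 0.2558, 0.0762]
orientation: [-3.141, 0.432, -3.055]
ft_force: [-0.3, 0.4, -2.6]
opening: 0.0472
grasp_force: 63.9
```

>>> arm_command:
  motion: [0,0,0.01,0,0,0,0,0,0.02,0,0,0,0,0,0.026,0,0,0,0,0,0.026,0,0,0]

```text
time_s: 27.25
tool_pos: [0.6162, 0.2558, 0.0648]
orientation: [-3.141, 0.434, -3.056]
ft_force: [-0.1, -0.1, -3.4]
opening: 0.0471
grasp_force: 63.9
```

```bash
python3 - <<'E'
from h import *
s=get_state(); print("slope coords TCP",S.inv().apply(s["tool_pos"]-SO),s["ft_force"])
E
```

```text
slope coords TCP [0.06052435 0.04747347 0.01684261] [-0.14228424 -0.1060481  -3.44708206]
```

>>> arm_command:
  motion: [0,0,0.004,0,0,0,0,0,0.004,0,0,0]

```text
time_s: 27.42
tool_pos: [0.6171, 0.2558, 0.0632]
orientation: [-3.141, 0.434, -3.056]
ft_force: [-0.4, -0.2, -2.9]
opening: 0.0468
grasp_force: 63.9
```

>>> arm_command:
  motion: [0,0,0,0,0,0,0,0,0,0,0,0,0,0,0,0,0,0,0,0,0,0,0,0,0,0,0,0,0,0]
  grip: 0.41

```text
time_s: 27.83
tool_pos: [0.6173, 0.2559, 0.0636]
orientation: [-3.141, 0.434, -3.056]
ft_force: [-0.2, -0.1, 0.2]
opening: 0.0602
grasp_force: 0.0
```

>>> arm_command:
  motion: [0,0,-0.04,0,0,0,0,0,-0.08,0,0,0,0,0,-0.14,0,0,0,0,0,-0.22,0,0,0,0,0,-0.3,0,0,0]

```text
time_s: 28.25
tool_pos: [0.5529, 0.2502, 0.1998]
orientation: [-3.141, 0.432, -3.056]
ft_force: [2.9, 0.7, 1.0]
opening: 0.0603
grasp_force: 0.0
```

```bash
python3 - <<'E'
from h import *
s=get_state(); b=capture("wrist")[:,:,::-1].copy(); cv2.imwrite("pics/w11.png",b)
onslope(s,b,.035,.048); onslope(s,b,.035,-.055)
plan(([.47,-.05,.33],[np.pi,0,np.pi]))
E
```

```text
seed 288 169 65
70 [[11.699999809265137, 24.700000762939453], [73.5999984741211, 24.700000762939453], [73.69999694824219, 69.0999984741211], [11.699999809265137, 69.0999984741211]]
seed 173 170 68
70 [[11.300000190734863, -23.100000381469727], [12.100000381469727, -70.30000305175781], [95.30000305175781, -68.80000305175781], [94.4000015258789, -21.600000381469727]]
5 [0.048, -0.293, -0.156, 0.003, 0.07, 0.013]
5 [0.068, -0.297, -0.14, 0.003, 0.07, 0.013]
```

>>> arm_command:
  motion: [0.048,-0.293,-0.156,0.003,0.07,0.013,0.048,-0.293,-0.156,0.003,0.07,0.013,0.048,-0.293,-0.156,0.003,0.07,0.013,0.048,-0.293,-0.156,0.003,0.07,0.013,0.048,-0.293,-0.156,0.003,0.07,0.013]

```text
time_s: 28.72
tool_pos: [0.513, 0.0949, 0.2633]
orientation: [3.14, 0.217, -3.103]
ft_force: [0.4, 0.3, 0.9]
opening: 0.0598
grasp_force: 0.0
```

>>> arm_command:
  motion: [0.068,-0.297,-0.14,0.003,0.07,0.013,0.068,-0.297,-0.14,0.003,0.07,0.013,0.068,-0.297,-0.14,0.003,0.07,0.013,0.068,-0.297,-0.14,0.003,0.07,0.013,0.068,-0.297,-0.14,0.003,0.07,0.013]

```text
time_s: 29.13
tool_pos: [0.4707, -0.0562, 0.3228]
orientation: [-3.137, -0.005, 3.138]
ft_force: [1.2, 0.1, -0.2]
opening: 0.0606
grasp_force: 0.0
```

>>> arm_command:
  motion: [0,0,0,0,0,0,0,0,0,0,0,0,0,0,0,0,0,0,0,0,0,0,0,0,0,0,0,0,0,0]

```text
time_s: 29.55
tool_pos: [0.4708, -0.0495, 0.3204]
orientation: [-3.14, -0.007, -3.138]
ft_force: [-0.5, 0.5, 0.0]
opening: 0.0603
grasp_force: 0.0
```

```bash
python3 - <<'E'
from h import *
s=get_state(); b=capture("wrist")[:,:,::-1].copy(); cv2.imwrite("pics/w12.png",b); g=cv2.cvtColor(b,cv2.COLOR_BGR2GRAY); print(s["tool_pos"])
onslope(s,b,.035,.048,(60,70,80,90)); onslope(s,b,.035,-.055,(60,70,80,90))
# remaining dark pad-like blobs at the old sites, and inside the box
for n,P in dict(W1=(.4716,-.1097,.004),W2=(.464,.112,.004),GB=(.46,-.0025,.01),GA=(.465,.417,.01)).items():
    u,v=wpix(P,s); print(n,u,v,g[max(v-2,0):v+3,u-2:u+3].mean() if 0<=u<560 and 0<=v<420 else None)
c=capture("scene")[:,:,::-1]; h=cv2.cvtColor(c,cv2.COLOR_BGR2GRAY)
for P in (sl(.035,.048,.018),sl(.075,.048,.018),sl(.035,-.048,.018),sl(.075,-.048,.018),sl(.05,0,0),sl(.12,.048,0)):
    u,v=proj("scene",P)[0].round().astype(int); print((u,v),h[v,u])
E
```

```text
[ 0.47075363 -0.04952201  0.32042249]
seed 483 254 44
60 [[11.899999618530273, 18.0], [95.30000305175781, 17.100000381469727], [95.9000015258789, 67.5999984741211], [12.5, 68.5999984741211]]
70 [[11.300000190734863, 13.899999618530273], [95.30000305175781, 12.600000381469727], [96.19999694824219, 67.5], [12.100000381469727, 68.80000305175781]]
80 [[9.800000190734863, 13.399999618530273], [95.30000305175781, 12.0], [96.19999694824219, 67.4000015258789], [10.699999809265137, 68.9000015258789]]
90 [[-235.3000030517578, -918.0], [371.8999938964844, -934.2000122070312], [403.79998779296875, 259.5], [-203.39999389648438, 275.79998779296875]]
seed 425 263 45
60 [[-54.900001525878906, -922.7999877929688], [371.8999938964844, -934.2000122070312], [403.79998779296875, 259.5], [-23.0, 270.8999938964844]]
70 [[-204.8000030517578, -918.7999877929688], [371.8999938964844, -934.2000122070312], [403.79998779296875, 259.5], [-172.89999389648438, 275.0]]
80 [[-229.60000610351562, -918.2000122070312], [371.8999938964844, -934.2000122070312], [403.79998779296875, 259.5], [-197.6999969482422, 275.6000061035156]]
90 [[-235.3000030517578, -918.0], [371.8999938964844, -934.2000122070312], [403.79998779296875, 259.5], [-203.39999389648438, 275.79998779296875]]
W1 244 165 114.48
W2 399 161 101.16
GB 321 157 104.24
GA 550 172 88.84
(np.int64(233), np.int64(247)) 85
(np.int64(223), np.int64(240)) 89
(np.int64(248), np.int64(234)) 102
(np.int64(239), np.int64(227)) 88
(np.int64(235), np.int64(241)) 255
(np.int64(211), np.int64(237)) 255
```

Both good pads rest side by side against the ledge, both worn pads are in the box, and all four old sites are empty. The arm is clear, so I'm handing in.

```bash
python3 -c "
from station import *
print(finish_job())"
```

```text
the job is handed in; nothing more can be done
None
```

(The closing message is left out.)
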